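# Clear a finished print run: snap lids home, tray the boxes, sweep off the scrap

## Task

Finish this print run: press every box's white lid fully home and stand the boxes upright on the floor of the grey tray, every yellow tab pointing to the tray's yellow wall. Sweep all green scrap off the build plate into the red bin with the sweep block (do not pick scrap up in the gripper), and stand the block back on its black mat, lengthwise and within the mat's edges. Leave the other things on the bench where they are.

Things in the scene. Friction and masses are not known exactly. Their poses are not given: they have to be found in the camera images.
- bed: Build platform, fixed: dark plate on a white base, 180 (x) x 310 (y) mm, flat top at 40 mm. Origin: centre of underside. Along both long edges (x = +-86 mm) a strip 8 mm wide stands 10 mm above the top, leaving a lane 164 mm wide; both short ends (y = +-155) are open. Off one end stands the tray, off the other, 3 mm away, the bin; which is which varies. All three have the same yaw.
- tray: Parts tray, fixed on the table off one open end of the bed: grey, 270 (x) x 80 (y) mm, floor 5 mm thick, walls 5 mm thick and 13 mm high in all; inside 260 x 70 mm. The long wall on its +y side is yellow. Origin: centre of its underside.
- bin: Red scrap bin, fixed on the table at the other open end of the bed: open-topped, 200 (x) x 120 (y) x 32 mm high, walls 4 mm; its rim lies 8 mm below the bed's top, its near wall 3 mm from the bed's end. Origin: centre of its underside.
- mat: Black rubber parking mat, fixed, 160 (x) x 80 (y) x 4 mm, on the table to the left or right of the work. Origin: centre of its underside.
- sweeper: Sweep block, loose, 0.22 kg, standing on the mat: a foot 110 (x) x 34 (y) x 28 mm high (black rubber below, orange above) with an upright black handle at its middle, 34 (x) x 26 (y) mm, from 28 to 90 mm height. Sweeps with its 110 mm long faces, moving along its own y. Origin: centre of its underside.
- box1: Blue printed box, loose, about 62 g with its lid, standing on the bed, 40 x 40 x 45 mm without the lid; a yellow tab, 16 mm wide and 10 mm high, sticks out 9 mm from its +x face at 26 mm height. Grip the blue part across its y faces. Origin: centre of its underside, z up. Absent in some starts.
- box1_tab (a point): Outer end of the yellow tab of box1, 28 mm from the box's axis along its x, 26 mm above its underside.
- lid1 (a joint): White snap lid of box1 (captive), 32 x 32 x 10 mm, slides straight up and down on the box: 0 is fully home (lid top 55 mm above the box's underside), 0.012 m is its highest; starts 6 to 11 mm up, showing an orange neck. Held by a stiff snap fit: stays where it is, takes about 6 N to push; press down on the middle of its top.
- box2: Blue printed box, loose, about 62 g with its lid, standing on the bed, 40 x 40 x 45 mm without the lid; a yellow tab, 16 mm wide and 10 mm high, sticks out 9 mm from its +x face at 26 mm height. Grip the blue part across its y faces. Origin: centre of its underside, z up. Absent in some starts.
- box2_tab (a point): Outer end of the yellow tab of box2, 28 mm from the box's axis along its x, 26 mm above its underside.
- lid2 (a joint): White snap lid of box2 (captive), 32 x 32 x 10 mm, slides straight up and down on the box: 0 is fully home (lid top 55 mm above the box's underside), 0.012 m is its highest; starts 6 to 11 mm up, showing an orange neck. Held by a stiff snap fit: stays where it is, takes about 6 N to push; press down on the middle of its top.
- box3: Blue printed box, loose, about 62 g with its lid, standing on the bed, 40 x 40 x 45 mm without the lid; a yellow tab, 16 mm wide and 10 mm high, sticks out 9 mm from its +x face at 26 mm height. Grip the blue part across its y faces. Origin: centre of its underside, z up. Absent in some starts.
- box3_tab (a point): Outer end of the yellow tab of box3, 28 mm from the box's axis along its x, 26 mm above its underside.
- lid3 (a joint): White snap lid of box3 (captive), 32 x 32 x 10 mm, slides straight up and down on the box: 0 is fully home (lid top 55 mm above the box's underside), 0.012 m is its highest; starts 6 to 11 mm up, showing an orange neck. Held by a stiff snap fit: stays where it is, takes about 6 N to push; press down on the middle of its top.
- box4: Blue printed box, loose, about 62 g with its lid, standing on the bed, 40 x 40 x 45 mm without the lid; a yellow tab, 16 mm wide and 10 mm high, sticks out 9 mm from its +x face at 26 mm height. Grip the blue part across its y faces. Origin: centre of its underside, z up. Absent in some starts.
- box4_tab (a point): Outer end of the yellow tab of box4, 28 mm from the box's axis along its x, 26 mm above its underside.
- lid4 (a joint): White snap lid of box4 (captive), 32 x 32 x 10 mm, slides straight up and down on the box: 0 is fully home (lid top 55 mm above the box's underside), 0.012 m is its highest; starts 6 to 11 mm up, showing an orange neck. Held by a stiff snap fit: stays where it is, takes about 6 N to push; press down on the middle of its top.
- scrap1: Green lump of printed support scrap, loose, about 12 g, 18 to 22 mm long, 10 to 18 mm wide and 12 to 20 mm high, lying on the bed. Origin: in its underside near its middle. Absent in some starts.
- scrap2: Green lump of printed support scrap, loose, about 12 g, 18 to 22 mm long, 10 to 18 mm wide and 12 to 20 mm high, lying on the bed. Origin: in its underside near its middle. Absent in some starts.
- scrap3: Green lump of printed support scrap, loose, about 12 g, 18 to 22 mm long, 10 to 18 mm wide and 12 to 20 mm high, lying on the bed. Origin: in its underside near its middle. Absent in some starts.
- scrap4: Green lump of printed support scrap, loose, about 12 g, 18 to 22 mm long, 10 to 18 mm wide and 12 to 20 mm high, lying on the bed. Origin: in its underside near its middle. Absent in some starts.
- holder: Bystander, fixed: orange pen and tool holder, 80 x 70 x 40 mm, with pens up to 116 mm high; at the side away from the mat. Origin: centre of underside.
- spool: Bystander, loose: cardboard sample spool lying flat, 84 mm across, 32 mm high, beyond the bed. Origin: centre of underside.
- glue: Bystander, loose: jar with green cap, 36 mm across, 70 mm high, beyond the bed. Origin: centre of underside.
There are look-alikes about, which are no part of the job. Leave any blue or purple look-alike of the sweeper alone.

How it is judged:
On the way:
1. the sweep block pushes scrap ((contact force between sweeper and scrap1 above 0.02 N or contact force between sweeper and scrap2 above 0.02 N or contact force between sweeper and scrap3 above 0.02 N or contact force between sweeper and scrap4 above 0.02 N)).
At the end, for the whole second after the job is handed in: Boxes upright (0.1 rad) on the tray floor, tabs towards the yellow wall (0.3 rad), lids within 2 mm of home; all scrap in the bin; sweep block upright on the mat (centre within 27 mm along, 25 mm across, 0.4 rad of lengthwise); all released and at rest (x of box1 in the frame of tray between -0.115 and 0.115 m and y of box1 in the frame of tray between -0.022 and 0.022 m and z of each of box1, box2, box3, box4 in the frame of tray below 0.01 m and angle between each of box1, box2, box3, box4, sweeper's own z axis and vertical below 0.1 rad and y of each of box1_tab, box2_tab, box3_tab, box4_tab in the frame of tray above 0.002 m and angle between the x axis of each of box1, box2, box3, box4 and the y axis of tray, either way round below 0.3 rad and value of joint each of lid1, lid2, lid3, lid4 below 0.002 m and linear speed of each of box1, box2, box3, box4, sweeper below 0.02 m/s and x of box2 in the frame of tray between -0.115 and 0.115 m and y of box2 in the frame of tray between -0.022 and 0.022 m and x of box3 in the frame of tray between -0.115 and 0.115 m and y of box3 in the frame of tray between -0.022 and 0.022 m and x of box4 in the frame of tray between -0.115 and 0.115 m and y of box4 in the frame of tray between -0.022 and 0.022 m and x of scrap1 in the frame of bin between -0.097 and 0.097 m and y of scrap1 in the frame of bin between -0.057 and 0.057 m and z of each of scrap1, scrap2, scrap3, scrap4 in the frame of bin below 0.036 m and linear speed of each of scrap1, scrap2, scrap3, scrap4 below 0.03 m/s and x of scrap2 in the frame of bin between -0.097 and 0.097 m and y of scrap2 in the frame of bin between -0.057 and 0.057 m and x of scrap3 in the frame of bin between -0.097 and 0.097 m and y of scrap3 in the frame of bin between -0.057 and 0.057 m and x of scrap4 in the frame of bin between -0.097 and 0.097 m and y of scrap4 in the frame of bin between -0.057 and 0.057 m and x of sweeper in the frame of mat between -0.027 and 0.027 m and y of sweeper in the frame of mat between -0.025 and 0.025 m and z of sweeper in the frame of mat below 0.01 m and angle between the x axis of sweeper and the x axis of mat, either way round below 0.4 rad); the robot touches nothing.
It fails at once if scrap is squeezed in or pressed by the fingers (over 8 N) (contact force between the fingers and scrap1 above 8 N or contact force between the fingers and scrap2 above 8 N or contact force between the fingers and scrap3 above 8 N or contact force between the fingers and scrap4 above 8 N).
It fails at once if a bystander (spool or glue jar) is moved by more than 25 mm (distance of any of spool, glue from where it was at the start of the episode above 0.025 m).
Of box1, box2, box3, box4 only 3 to 4 are there at a start; the rules pass over those that are not, and their reading is None.
Of scrap1, scrap2, scrap3, scrap4 only 2 to 4 are there at a start; the rules pass over those that are not, and their reading is None.
At some moment in a run one of box1, box2, box3, box4, scrap1, scrap2, scrap3, scrap4 may be knocked a few centimetres aside while the robot is not near it.
It also fails if it takes over 210 s, if anything falls off the work surface, if the arm or the gripper's body presses on something with over 40 N, if the wrist force passes 120 N, or if a joint passes its speed limit or range.

## Robot

A 6-joint arm with a two-finger parallel gripper is mounted at the origin on the work surface. World frame = base frame: x ahead of the robot, y to its left, z up, the work surface at z = 0. Lengths are in m, angles in rad, forces in N, time in s.
With the tool pointing down it reaches from about 0.3 to 0.775 m from the base axis. Payload 14.6 kg.
Tool frame: the origin (TCP) lies on the centre line of the jaws, within the pads' length; the fingertips stand 19 mm ahead of it and the grasp point (between the pads) is the TCP; z points along the fingers, y is the line along which they close (so a half turn about z gives the same grasp; the last joint's range is limited). The gripper opens to 94 mm and grips with 3 to 60 N. Pads are 16 mm wide; open, the fingers measure 119 mm over their backs; the gripper's body (75 mm by 177 mm) begins 78 mm behind the grasp point.
Start: joints at [1.194, 0.3, 1.521, -0, 1.321, -0.067], TCP at [0.168, 0.524, 0.224] pointing down, gripper open.
Joint ranges: [-3.03, 3.03], [-0.79, 2.21], [0.23, 2.52], [-1.04, 4.18], [0, 3.07], [-2.55, 2.55]. Speed limits (rad/s): [2.22, 2.22, 2.57, 3.14, 3.14, 3.14].

## Interface

Orientations are given as [roll, pitch, yaw] about the fixed x, y, z axes, in that order (R = Rz(yaw) Ry(pitch) Rx(roll)).
In Python, from station import get_obs, camera, workorder gives the robot as it stands.
- The arm moves only by the tool play_rows, never from a script. Its argument "motion" is a list that holds one entry, the list of rows, each a list of 7 numbers: the shift along the tool's x, y, z as a fraction of full scale, then the turn, a rotation vector about the tool's x, y, z as a fraction of full scale, then the opening, from -1 (shut) to 1 (fully open). In form: [[[x, y, z, ax, ay, az, grip], ...]]. A call has 1 to 10 rows; each row is the pose to reach, as a shift and turn from the pose commanded when the call began, along the tool's axes at that moment, turning the shorter way round; what a row does not reach only later rows make up. Full scale, the value 1, is 0.25 m for a shift and 2 pi rad for a turn. A row lasts 1/10 s, in which the tool goes at most 50 mm and 8.59 degrees, less where a joint would pass 70% of its speed; a pose out of reach is approached as far as the arm can. A call with a number of a shift or a turn outside -1 to 1 is refused whole. A call with a gripper value outside its range is refused whole. The fingers move at their own pace and stop on an object; "grip_force" is the grip in N (left out, the last holds). Time passes only in rows, so rows that repeat a pose let the fingers close. It gives the time, the measured TCP pose, the force, the opening and the grip force at its end, in the units of the state.
- get_obs(): the state, without advancing time (a new reading comes with each control period).
- camera(name): name is "scene" or "top" or "wrist"; returns a dict with "frame" (480x640x3 uint8, red, green, blue), "z_map" (480x640 float32, m along the optical axis (not along the pixel's ray), 0 where there is no reading), "camera_matrix" (3x3 intrinsics, pixels), "T" (4x4, takes a point from camera to world coordinates); the wrist camera has in their place "T_tool_cam" (4x4, takes a point from camera to tool coordinates, whose origin is the TCP and whose axes are the flange's). Camera axes: x right, y up, looking along -z (the intrinsics and any distortion apply to the point x, -y, -z); pixel columns grow to the right and rows downward; lengths in m; the calibration is good to about 2 mm. A picture is of the moment at which its call begins: read the wrist's pose just before it.
- workorder.hand_in(): hands the job in; it is judged then, once.
The state is a dict: "time_s": time; "qpos": joint angles; "joint_vel": joint speeds; "tau": joint torques, N m; "ee_pos": TCP position; "eef_rot": TCP orientation; "force": force on the tool from outside, world axes, zero at the start; "moment": the same for the moment, N m; "grip_width": finger opening in m; "grip_force": force on a finger pad.
Only numpy, scipy, OpenCV 4.12 (cv2) and the standard library are available. Lean on these libraries where they do the work, as an engineer would, in place of code of your own. Each camera call takes 0.05 s, during which the arm holds its last target. There are 200 camera calls.

## Working session

There is one attempt and no reset: what is moved stays moved. The work goes in short steps, Python scripts to look and compute and a tool call to move; the robot and the scene stay as the last step left them, time stands still between calls to the robot, and variables do not carry over. Pictures are saved under pics/ and viewed, at most 14 in all, crops included, and the job is handed in when it is done.

Besides the shell and the picture viewer there is one more tool, called as a command line: name --argument value ..., lists and objects as JSON in quotes. play_rows: Moves the arm, as the interface text tells. Its arguments: {"type":"object","properties":{"motion":{"type":"array"},"grip_force":{"type":"number"}},"required":["motion"]}

```bash
ls; mkdir -p pics
cat > h.py <<'E'
import numpy as np, cv2
from station import get_obs, camera
from scipy.spatial.transform import Rotation as R
def cam(n):
    o=get_obs(); c=camera(n); c['o']=o
    if 'T' not in c:
        M=np.eye(4); M[:3,:3]=R.from_euler('xyz',o['eef_rot']).as_matrix(); M[:3,3]=o['ee_pos']
        c['T']=M@c['T_tool_cam']
    return c
def cloud(c):
    K=c['camera_matrix']; z=c['z_map']; v,u=np.mgrid[0:480,0:640]
    P=np.stack([(u-K[0,2])/K[0,0]*z,-(v-K[1,2])/K[1,1]*z,-z],-1)
    W=P@c['T'][:3,:3].T+c['T'][:3,3]; W[z<=0]=np.nan
    return W
def save(c,n): cv2.imwrite('pics/'+n+'.png',c['frame'][:,:,::-1])
E
python3 - <<'E'
from h import *
for n in ['top','scene']:
    c=cam(n); save(c,n+'0'); np.savez(n+'0.npz',**{k:c[k] for k in('frame','z_map','camera_matrix','T')})
    print(n,c['camera_matrix'].round(1).tolist(),c['T'].round(3).tolist(), {k:v for k,v in c.items() if k not in('frame','z_map','camera_matrix','T','o')})
o=get_obs(); print(o)
E
```

```text
pics
top [[471.4, 0.0, 321.5], [0.0, 471.4, 239.7], [0.0, 0.0, 1.0]] [[0.004, 0.993, -0.118, 0.473], [-1.0, 0.008, 0.029, -0.05], [0.03, 0.118, 0.993, 1.299], [0.0, 0.0, 0.0, 1.0]] {}
scene [[608.2, 0.0, 317.5], [0.0, 608.2, 241.7], [0.0, 0.0, 1.0]] [[0.653, -0.525, 0.546, 1.337], [0.757, 0.468, -0.455, -0.692], [-0.017, 0.71, 0.704, 1.04], [0.0, 0.0, 0.0, 1.0]] {}
{'time_s': 0.1, 'qpos': array([ 1.19438947e+00,  3.00403499e-01,  1.52151494e+00, -7.99927818e-06,
        1.32067120e+00, -6.65843842e-02]), 'joint_vel': array([ 0.00200041, -0.00143494, -0.00328036,  0.0006261 ,  0.00019425,
        0.00017239]), 'tau': array([ 2.04378237e-03, -5.32640219e+01, -3.53283691e+01,  7.09781866e-02,
        2.34365434e-02, -7.67713641e-05]), 'ee_pos': array([0.16760921, 0.52362077, 0.22395137]), 'eef_rot': array([-3.14059736e+00, -5.86034307e-05,  2.83177214e+00]), 'force': array([-0.11687543,  0.34971304,  0.32664166]), 'moment': array([0.00460733, 0.01177875, 0.07291177]), 'grip_force': 0.0, 'grip_width': 0.09375351096709576}
```

View pics/top0.png

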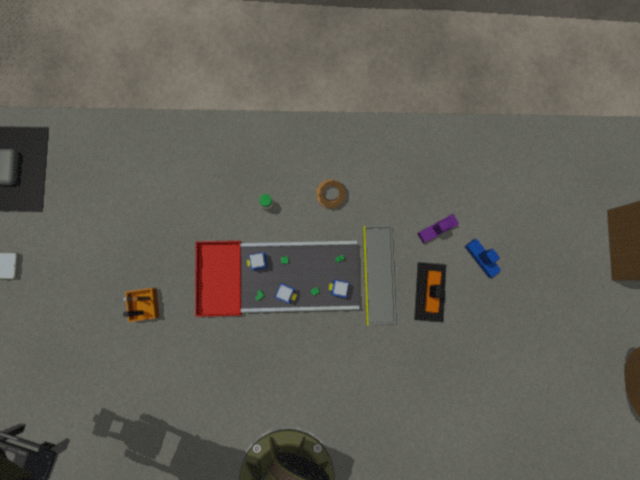

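View pics/scene0.png

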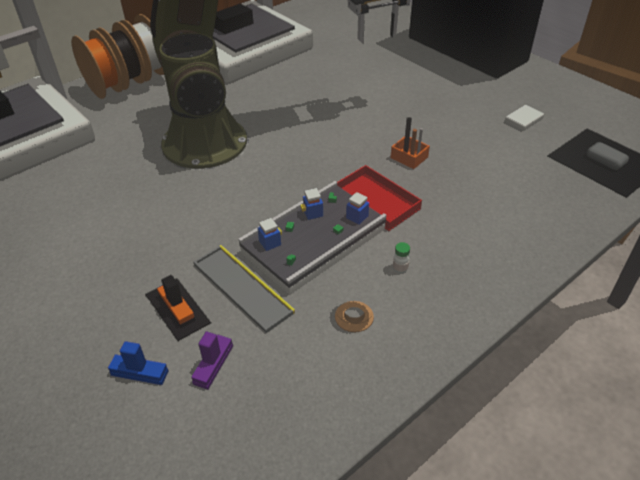

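Top view (`top0`):
- **Sweep block:** the orange and black one on the black mat at (435,291). The look-alikes are the purple one (438,229), the blue one (483,258), and the other black mat with a grey tool (20,170).
- **Boxes:** three, at (257,262), (287,294) and (341,289).
- **Scrap:** (285,261), (340,259), (315,292) and (260,296). The green cap at (266,202) is the glue jar.
- **Fixtures:** bin on the left (219,279), tray on the right (379,276) with its yellow wall facing the bed.

The scene view agrees.

```bash
cat > m1.py <<'E'
from h import *
d=dict(np.load('top0.npz')); f=d['frame']; W=cloud(d); hsv=cv2.cvtColor(f,cv2.COLOR_RGB2HSV)
K,T=d['camera_matrix'],d['T']
def ray(u,v,z):
    r=T[:3,:3]@np.array([(u-K[0,2])/K[0,0],-(v-K[1,2])/K[1,1],-1]); return (T[:3,3]+r*(z-T[2,3])/r[2])[:2]
def rect(m,z,n):
    m=m.astype(np.uint8); k,l,s,c=cv2.connectedComponentsWithStats(m)
    for i in range(1,k):
        if s[i,4]<12: continue
        ys,xs=np.where(l==i); P=np.array([ray(a,b,z) for a,b in zip(xs,ys)],np.float32)
        (cx,cy),(w,h),a=cv2.minAreaRect(P); print(n,(int(c[i][0]),int(c[i][1])),'xy',round(cx,4),round(cy,4),'wh',round(w,3),round(h,3),'ang',round(a,1),'zmed',round(float(np.nanmedian(W[l==i][:,2])),3),'zmax',round(float(np.nanmax(W[l==i][:,2])),3))
H,S,V=hsv[...,0],hsv[...,1],hsv[...,2]
roi=np.zeros((480,640),bool); roi[180:340,110:520]=1
rect(roi&((H<4)|(H>176))&(S>150)&(V>80),0.032,'red')
rect(roi&(H>22)&(H<35)&(S>130)&(V>90),0.013,'yel')
rect(roi&(H>45)&(H<80)&(S>120),0.055,'green')
rect(roi&(H>105)&(H<128)&(S>120),0.08,'blue')
w=roi&(V>140)&(S<70); rect(w,0.05,'white')
rect(roi&(H>6)&(H<16)&(S>180)&(V>100),0.032,'orange')
rect(roi&(V<38),0.004,'black')
rect(roi&(W[...,2]>0.046)&(W[...,2]<.054)&(V>100)&(S<60),0.05,'strip')
E
python3 m1.py; python3 -c "
from h import *
c=cam('wrist');print(c['T_tool_cam'].round(3).tolist(),c['camera_matrix'].round(0).tolist())"
```

```text
red (218, 278) xy 0.5196 0.1888 wh 0.198 0.118 ang 1.2 zmed 0.004 zmax 0.038
yel (365, 275) xy 0.5319 -0.208 wh 0.267 0.007 ang 1.6 zmed 0.012 zmax 0.019
yel (247, 262) xy 0.5624 0.1121 wh 0.014 0.005 ang 1.3 zmed 0.071 zmax 0.073
yel (330, 286) xy 0.4986 -0.1127 wh 0.014 0.008 ang 0.1 zmed 0.071 zmax 0.074
yel (293, 296) xy 0.471 -0.0129 wh 0.009 0.015 ang 72.1 zmed 0.071 zmax 0.076
green (265, 199) xy 0.7279 0.0647 wh 0.031 0.028 ang 45.3 zmed 0.07 zmax 0.075
green (339, 258) xy 0.5722 -0.1341 wh 0.012 0.023 ang 26.9 zmed 0.054 zmax 0.063
green (284, 259) xy 0.5667 0.0124 wh 0.016 0.016 ang 0.8 zmed 0.052 zmax 0.06
green (314, 290) xy 0.4859 -0.0681 wh 0.015 0.019 ang 33.9 zmed 0.053 zmax 0.058
green (259, 294) xy 0.4752 0.0773 wh 0.019 0.021 ang 37.8 zmed 0.053 zmax 0.059
blue (484, 257) xy 0.5791 -0.5156 wh 0.106 0.056 ang 36.0 zmed 0.029 zmax 0.096
blue (261, 263) xy 0.5563 0.069 wh 0.031 0.052 ang 56.6 zmed 0.083 zmax 0.09
blue (291, 288) xy 0.4929 -0.0078 wh 0.022 0.007 ang 45.6 zmed 0.084 zmax 0.087
blue (337, 293) xy 0.4785 -0.1271 wh 0.042 0.018 ang 52.8 zmed 0.081 zmax 0.0
[... 591 characters left out ...]
045 wh 0.025 0.009 ang 9.9 zmed 0.004 zmax 0.107
orange (145, 302) xy 0.4556 0.377 wh 0.023 0.005 ang 67.4 zmed 0.002 zmax 0.009
orange (146, 314) xy 0.4209 0.3725 wh 0.02 0.013 ang 57.3 zmed 0.003 zmax 0.04
black (428, 292) xy 0.4858 -0.3878 wh 0.076 0.153 ang 85.7 zmed 0.004 zmax 0.099
black (133, 313) xy 0.4271 0.4129 wh 0.013 0.037 ang 14.4 zmed 0.079 zmax 0.115
strip (298, 243) xy 0.6125 -0.0259 wh 0.009 0.306 ang 1.7 zmed 0.05 zmax 0.054
strip (298, 308) xy 0.441 -0.0303 wh 0.008 0.306 ang 1.7 zmed 0.05 zmax 0.054
[[0.001, 0.965, 0.261, 0.075], [1.0, -0.001, 0.001, -0.001], [0.001, 0.261, -0.965, -0.161], [0.0, 0.0, 0.0, 1.0]] [[359.0, 0.0, 325.0], [0.0, 359.0, 234.0], [0.0, 0.0, 1.0]]
```

```bash
cat > plan.py <<'E'
# usage: python3 plan.py "x,y,z,yawdeg" ...   prints shift/turn fractions for each waypoint from the previous one
import sys; from h import *
o=get_obs(); p=o['ee_pos']; y=o['eef_rot'][2]; print('now',o['time_s'],p.round(4),o['eef_rot'].round(4),'F',o['force'].round(1),'w',round(o['grip_width'],4),'q',o['qpos'].round(2))
for a in sys.argv[1:]:
    t=np.array([float(s) for s in a.split(',')]); Rm=(R.from_euler('xyz',[np.pi,0,y])).as_matrix()
    d=Rm.T@(t[:3]-p)/.25; dy=np.radians(t[3])-y; dy=(dy+np.pi)%(2*np.pi)-np.pi
    n=max(np.linalg.norm(t[:3]-p)/.05,abs(np.degrees(dy))/8.59)
    print(a,'->',d.round(3).tolist(),'az',round(-dy/2/np.pi,4),'rows>=%.1f'%n); p=t[:3]; y=np.radians(t[3])
E
python3 plan.py .287,.343,.25,138 .407,.161,.25,114 .527,-.02,.25,91.5
```

```text
now 0.15 [0.1676 0.5237 0.224 ] [-3.1408 -0.      2.8317] F [ 0.3  0.2 -0.3] w 0.0937 q [ 1.19  0.3   1.52 -0.    1.32 -0.07]
.287,.343,.25,138 -> [-0.675, -0.543, -0.104] az 0.0674 rows>=4.4
.407,.161,.25,114 -> [-0.844, -0.22, -0.0] az 0.0667 rows>=4.4
.527,-.02,.25,91.5 -> [-0.857, 0.144, 0.0] az 0.0625 rows>=4.3
```

play_rows --motion '[[[-0.675, -0.543, -0.104, 0, 0, 0.0674, 1], [-0.675, -0.543, -0.104, 0, 0, 0.0674, 1], [-0.675, -0.543, -0.104, 0, 0, 0.0674, 1], [-0.675, -0.543, -0.104, 0, 0, 0.0674, 1], [-0.675, -0.543, -0.104, 0, 0, 0.0674, 1], [-0.675, -0.543, -0.104, 0, 0, 0.0674, 1]]]'

```text
time_s: 0.75
ee_pos: [0.2881, 0.3416, 0.2509]
eef_rot: [3.141, 0.0, 2.405]
force: [0.1, 0.9, -0.3]
grip_width: 0.0939
grip_force: 0.0
```

play_rows --motion '[[[-0.844, -0.22, 0, 0, 0, 0.0667, 1], [-0.844, -0.22, 0, 0, 0, 0.0667, 1], [-0.844, -0.22, 0, 0, 0, 0.0667, 1], [-0.844, -0.22, 0, 0, 0, 0.0667, 1], [-0.844, -0.22, 0, 0, 0, 0.0667, 1], [-0.844, -0.22, 0, 0, 0, 0.0667, 1]]]'

```text
time_s: 1.35
ee_pos: [0.4077, 0.1602, 0.25]
eef_rot: [-3.141, -0.0, 1.987]
force: [-0.4, -0.5, 0.2]
grip_width: 0.0937
grip_force: 0.0
```

play_rows --motion '[[[-0.857, 0.144, 0, 0, 0, 0.0625, -1], [-0.857, 0.144, 0, 0, 0, 0.0625, -1], [-0.857, 0.144, 0, 0, 0, 0.0625, -1], [-0.857, 0.144, 0, 0, 0, 0.0625, -1], [-0.857, 0.144, 0, 0, 0, 0.0625, -1], [-0.857, 0.144, 0, 0, 0, 0.0625, -1], [-0.857, 0.144, 0, 0, 0, 0.0625, -1]]]'

```text
time_s: 2.05
ee_pos: [0.5266, -0.0184, 0.2501]
eef_rot: [-3.141, -0.0, 1.598]
force: [-0.4, -0.7, 0.5]
grip_width: 0.0415
grip_force: 0.0
```

```bash
python3 plan.py
cat > m2.py <<'E'
from h import *; import sys
c=cam('wrist'); save(c,sys.argv[1]); f=c['frame']; W=cloud(c); hsv=cv2.cvtColor(f,cv2.COLOR_RGB2HSV)
H,S,V=[hsv[...,i].astype(int) for i in range(3)]; Z=W[...,2]
K,T=c['camera_matrix'],c['T']
def ray(u,v,z):
    r=T[:3,:3]@np.stack([(u-K[0,2])/K[0,0],-(v-K[1,2])/K[1,1],-np.ones(len(u))]); return (T[:3,3][:,None]+r*(z-T[2,3])/r[2])[:2].T
def rect(m,n,amin=40):
    m=m.astype(np.uint8); k,l,s,q=cv2.connectedComponentsWithStats(m)
    for i in range(1,k):
        if s[i,4]<amin: continue
        ys,xs=np.where(l==i); z=float(np.nanmedian(Z[l==i])); P=ray(xs,ys,z).astype(np.float32)
        (cx,cy),(w,h),a=cv2.minAreaRect(P); print(n,q[i].astype(int).tolist(),'xy',round(cx,4),round(cy,4),'mean',P.mean(0).round(4).tolist(),'wh',round(w,3),round(h,3),'ang',round(a,1),'z',round(z,4),s[i,4])
rect((V>130)&(S<70)&(Z>.085),'lid'); rect((H>20)&(H<36)&(S>120)&(V>80)&(Z>.058)&(Z<.09),'tab',15)
rect((H>45)&(H<80)&(S>120),'green'); rect((V>100)&(S<60)&(Z>.045)&(Z<.056),'strip',200)
rect((H>20)&(H<36)&(S>120)&(V>80)&(Z<.03),'ywall',60)
E
python3 m2.py w1
```

```text
now 2.05 [ 0.5266 -0.0184  0.2501] [-3.1408e+00 -4.0000e-04  1.5977e+00] F [-0.4 -0.7  0.5] w 0.0415 q [-0.1   0.23  1.55  0.    1.36 -0.13]
lid [371, 110] xy 0.562 0.0782 mean [0.5619999766349792, 0.07829999923706055] wh 0.032 0.032 ang 10.8 z 0.1022 1617
lid [271, 193] xy 0.4809 0.0079 mean [0.48080000281333923, 0.008200000040233135] wh 0.033 0.032 ang 67.3 z 0.1053 1401
lid [264, 291] xy 0.4997 -0.01 mean [0.4999000132083893, -0.010900000110268593] wh 0.026 0.01 ang 73.1 z 0.263 896
lid [379, 277] xy 0.5543 -0.0082 mean [0.5537999868392944, -0.009100000374019146] wh 0.013 0.009 ang 1.7 z 0.2472 316
lid [7, 318] xy 0.4491 0.0118 mean [0.44920000433921814, 0.011900000274181366] wh 0.004 0.001 ang 1.7 z 0.3322 76
lid [289, 339] xy 0.4962 -0.1344 mean [0.4961000084877014, -0.13410000503063202] wh 0.032 0.025 ang 78.7 z 0.1026 762
lid [248, 355] xy 0.5028 -0.0106 mean [0.5027999877929688, -0.010599999688565731] wh 0.004 0.003 ang 1.7 z 0.3118 84
lid [76, 400] xy 0.4733 0.0008 mean [0.4733000099658966, 0.0007999999797903001] wh 0.009 0.0 ang 1.7 z 0.3462 43
tab [265, 214] xy 0.47 -0.017
[... 446 characters left out ...]
284, 259] xy 0.4863 -0.0695 mean [0.4864000082015991, -0.0689999982714653] wh 0.015 0.019 ang 36.1 z 0.0548 234
green [361, 313] xy 0.571 -0.1304 mean [0.5708000063896179, -0.13040000200271606] wh 0.011 0.013 ang 22.7 z 0.0527 103
green [365, 325] xy 0.5742 -0.14 mean [0.5741999745368958, -0.14010000228881836] wh 0.009 0.01 ang 13.3 z 0.0609 68
strip [408, 175] xy 0.61 0.0035 mean [0.6097000241279602, 0.017799999564886093] wh 0.01 0.249 ang 1.7 z 0.0506 2218
strip [237, 177] xy 0.4396 -0.0042 mean [0.4390000104904175, 0.010999999940395355] wh 0.01 0.253 ang 1.6 z 0.0507 2266
ywall [338, 353] xy 0.5489 -0.2073 mean [0.5493000149726868, -0.20730000734329224] wh 0.096 0.007 ang 1.7 z 0.0127 452
```

View pics/w1.png

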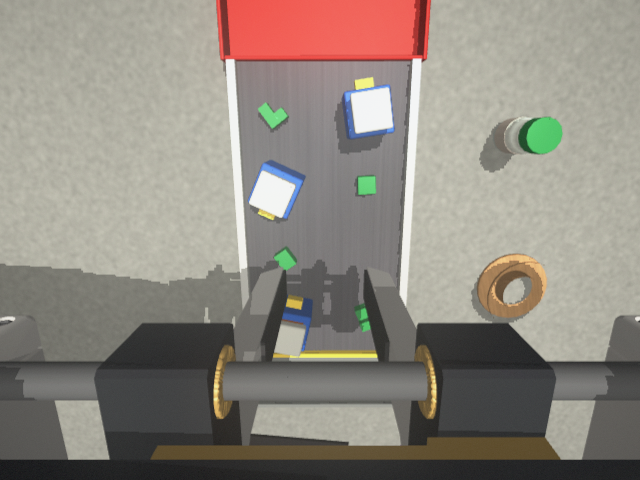

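The wrist view shows lids A (371,110), B (271,193) and C (289,339), with scrap at (366,184), (284,259), (363,319) and (272,115). I'll press A first, with the fingers shut.

```bash
python3 plan.py .562,.0782,.15,91.6 .562,.0782,.1145,91.6 .562,.0782,.15,91.6 .481,.008,.15,91.6 .481,.008,.1145,91.6 .481,.008,.15,91.6 .4945,-.135,.15,91.6 .4945,-.135,.1145,91.6
```

```text
now 2.1 [ 0.5264 -0.0182  0.2504] [-3.1413e+00 -4.0000e-04  1.5983e+00] F [ 0.1 -0.2  0.6] w 0.0373 q [-0.1   0.23  1.55  0.    1.36 -0.13]
.562,.0782,.15,91.6 -> [0.382, 0.153, 0.402] az -0.0001 rows>=2.9
.562,.0782,.1145,91.6 -> [-0.0, -0.0, 0.142] az -0.0 rows>=0.7
.562,.0782,.15,91.6 -> [0.0, 0.0, -0.142] az -0.0 rows>=0.7
.481,.008,.15,91.6 -> [-0.272, -0.332, -0.0] az -0.0 rows>=2.1
.481,.008,.1145,91.6 -> [-0.0, -0.0, 0.142] az -0.0 rows>=0.7
.481,.008,.15,91.6 -> [0.0, 0.0, -0.142] az -0.0 rows>=0.7
.4945,-.135,.15,91.6 -> [-0.573, 0.038, 0.0] az -0.0 rows>=2.9
.4945,-.135,.1145,91.6 -> [-0.0, -0.0, 0.142] az -0.0 rows>=0.7
```

play_rows --motion '[[[0.382, 0.153, 0.2, 0, 0, 0, -1], [0.382, 0.153, 0.2, 0, 0, 0, -1], [0.382, 0.153, 0.402, 0, 0, 0, -1], [0.382, 0.153, 0.402, 0, 0, 0, -1], [0.382, 0.153, 0.402, 0, 0, 0, -1], [0.382, 0.153, 0.402, 0, 0, 0, -1]]]'

```text
time_s: 2.7
ee_pos: [0.5631, 0.0761, 0.1523]
eef_rot: [3.139, -0.0, 1.596]
force: [-0.3, -0.0, 0.1]
grip_width: 0.0004
grip_force: 0.0
```

play_rows --motion '[[[0, 0, 0.04, 0, 0, 0, -1], [0, 0, 0.08, 0, 0, 0, -1], [0, 0, 0.1, 0, 0, 0, -1], [0, 0, 0.115, 0, 0, 0, -1], [0, 0, 0.125, 0, 0, 0, -1], [0, 0, 0.135, 0, 0, 0, -1], [0, 0, 0.142, 0, 0, 0, -1], [0, 0, 0.142, 0, 0, 0, -1]]]'

```text
time_s: 3.5
ee_pos: [0.5629, 0.0762, 0.1147]
eef_rot: [3.141, 0.0, 1.596]
force: [-0.8, -0.4, 1.3]
grip_width: 0.0006
grip_force: 1.1
```

play_rows --motion '[[[0, 0, 0.003, 0, 0, 0, -1], [0, 0, 0.006, 0, 0, 0, -1]]]'

```text
time_s: 3.7
ee_pos: [0.5632, 0.0761, 0.1143]
eef_rot: [3.14, 0.0, 1.596]
force: [-5.9, -1.8, 18.5]
grip_width: 0.0004
grip_force: 9.4
```

play_rows --motion '[[[0, 0, -0.144, 0, 0, 0, -1], [0, 0, -0.144, 0, 0, 0, -1], [-0.272, -0.332, -0.144, 0, 0, 0, -1], [-0.272, -0.332, -0.144, 0, 0, 0, -1], [-0.272, -0.332, -0.144, 0, 0, 0, -1], [-0.272, -0.332, -0.144, 0, 0, 0, -1]]]'

```text
time_s: 4.3
ee_pos: [0.4813, 0.0056, 0.1492]
eef_rot: [3.141, -0.0, 1.595]
force: [-0.0, 0.2, 0.4]
grip_width: 0.0003
grip_force: 0.0
```

play_rows --motion '[[[0, 0, 0.04, 0, 0, 0, -1], [0, 0, 0.08, 0, 0, 0, -1], [0, 0, 0.1, 0, 0, 0, -1], [0, 0, 0.115, 0, 0, 0, -1], [0, 0, 0.125, 0, 0, 0, -1], [0, 0, 0.135, 0, 0, 0, -1], [0, 0, 0.142, 0, 0, 0, -1], [0, 0, 0.145, 0, 0, 0, -1]]]'

```text
time_s: 5.1
ee_pos: [0.4825, 0.0066, 0.1141]
eef_rot: [3.14, 0.0, 1.597]
force: [-8.0, 0.5, 30.2]
grip_width: 0.0005
grip_force: 15.3
```

play_rows --motion '[[[0, 0, 0.002, 0, 0, 0, -1], [0, 0, 0.002, 0, 0, 0, -1]]]'

```text
time_s: 5.3
ee_pos: [0.4827, 0.0065, 0.1141]
eef_rot: [3.139, 0.0, 1.597]
force: [-7.7, 0.6, 29.0]
grip_width: 0.0005
grip_force: 14.5
```

play_rows --motion '[[[0, 0, -0.146, 0, 0, 0, -1], [0, 0, -0.146, 0, 0, 0, -1], [-0.566, 0.038, -0.146, 0, 0, 0, -1], [-0.566, 0.038, -0.146, 0, 0, 0, -1], [-0.566, 0.038, -0.146, 0, 0, 0, -1], [-0.566, 0.038, -0.146, 0, 0, 0, -1], [-0.566, 0.038, -0.146, 0, 0, 0, -1]]]'

```text
time_s: 6.0
ee_pos: [0.4945, -0.1352, 0.1478]
eef_rot: [-3.14, -0.001, 1.595]
force: [0.3, 0.3, -1.2]
grip_width: 0.0005
grip_force: 0.0
```

play_rows --motion '[[[0, 0, 0.04, 0, 0, 0, -1], [0, 0, 0.08, 0, 0, 0, -1], [0, 0, 0.1, 0, 0, 0, -1], [0, 0, 0.115, 0, 0, 0, -1], [0, 0, 0.125, 0, 0, 0, -1], [0, 0, 0.135, 0, 0, 0, -1], [0, 0, 0.142, 0, 0, 0, -1], [0, 0, 0.145, 0, 0, 0, -1]]]'

```text
time_s: 6.8
ee_pos: [0.4954, -0.1346, 0.1142]
eef_rot: [3.139, 0.0, 1.597]
force: [-6.6, 5.2, 27.8]
grip_width: 0.0004
grip_force: 13.8
```

```bash
python3 plan.py .4945,-.135,.16,91.6 .53,-.09,.27,91.6
```

```text
now 6.8 [ 0.4954 -0.1346  0.1142] [3.1391e+00 2.0000e-04 1.5970e+00] F [-6.6  5.2 27.8] w 0.0004 q [-0.34  0.34  1.74  0.    1.06 -0.36]
.4945,-.135,.16,91.6 -> [-0.001, -0.004, -0.183] az -0.0003 rows>=0.9
.53,-.09,.27,91.6 -> [0.176, 0.147, -0.44] az -0.0 rows>=2.5
```

play_rows --motion '[[[0, 0, -0.183, 0, 0, 0, -1], [0.176, 0.147, -0.6, 0, 0, 0, 1], [0.176, 0.147, -0.6, 0, 0, 0, 1], [0.176, 0.147, -0.6, 0, 0, 0, 1], [0.176, 0.147, -0.6, 0, 0, 0, 1], [0.176, 0.147, -0.6, 0, 0, 0, 1], [0.176, 0.147, -0.6, 0, 0, 0, 1]]]'

```text
time_s: 7.5
ee_pos: [0.5295, -0.0904, 0.2607]
eef_rot: [-3.139, -0.001, 1.596]
force: [0.4, 0.5, 0.4]
grip_width: 0.0451
grip_force: 0.0
```

```bash
python3 m2.py w2 | grep -v -e strip
```

```text
lid [370, 19] xy 0.5618 0.0773 mean [0.5618000030517578, 0.07680000364780426] wh 0.033 0.032 ang 9.1 z 0.0954 1607
lid [271, 107] xy 0.4808 0.0071 mean [0.48080000281333923, 0.007300000172108412] wh 0.032 0.032 ang 67.3 z 0.0955 1462
lid [273, 277] xy 0.5033 -0.0906 mean [0.5026999711990356, -0.08709999918937683] wh 0.048 0.021 ang 62.0 z 0.2468 1942
lid [384, 278] xy 0.559 -0.0817 mean [0.5587000250816345, -0.08129999786615372] wh 0.008 0.017 ang 73.4 z 0.2587 358
lid [7, 318] xy 0.4524 -0.06 mean [0.45249998569488525, -0.05990000069141388] wh 0.004 0.001 ang 1.6 z 0.343 73
lid [368, 400] xy 0.539 -0.0694 mean [0.5389999747276306, -0.06939999759197235] wh 0.009 0.0 ang 1.7 z 0.3567 42
tab [264, 135] xy 0.4707 -0.0157 mean [0.4708000123500824, -0.01549999974668026] wh 0.007 0.016 ang 65.4 z 0.0716 130
tab [292, 232] xy 0.4975 -0.1098 mean [0.4975999891757965, -0.10980000346899033] wh 0.011 0.016 ang 78.6 z 0.0716 161
green [268, 32] xy 0.4746 0.0772 mean [0.47350001335144043, 0.07530000060796738] wh 0.018 0.021 ang 37.8 z 0.0548 285
green [545, 52] xy 0.7216 0.0617 mean [0.7217000126
[... 196 characters left out ...]
, 190] xy 0.486 -0.0697 mean [0.4860999882221222, -0.06960000097751617] wh 0.015 0.018 ang 36.8 z 0.0547 263
green [361, 248] xy 0.5701 -0.1304 mean [0.5702000260353088, -0.13040000200271606] wh 0.011 0.012 ang 21.1 z 0.0529 115
green [365, 259] xy 0.5741 -0.14 mean [0.5741999745368958, -0.13989999890327454] wh 0.011 0.009 ang 21.2 z 0.0608 88
ywall [324, 298] xy 0.5319 -0.2085 mean [0.5317999720573425, -0.20839999616146088] wh 0.103 0.008 ang 2.6 z 0.0131 454
ywall [418, 297] xy 0.6484 -0.2052 mean [0.6488000154495239, -0.2045000046491623] wh 0.034 0.008 ang 1.6 z 0.0127 161
ywall [229, 298] xy 0.4143 -0.2122 mean [0.414000004529953, -0.21220000088214874] wh 0.036 0.007 ang 1.6 z 0.0132 168
```

```bash
python3 plan.py .4928,-.1335,.14,78.7 .4928,-.1335,.073,78.7 .4928,-.1335,.14,78.7 .6181,-.2476,.14,91.65 .6181,-.2476,.0385,91.65 .6181,-.2476,.14,91.65
```

```text
now 7.55 [ 0.5295 -0.0905  0.2608] [-3.1391e+00 -6.0000e-04  1.5959e+00] F [ 0.7  0.4 -0.1] w 0.0491 q [-0.24  0.25  1.5  -0.    1.39 -0.26]
.4928,-.1335,.14,78.7 -> [-0.168, -0.151, 0.483] az 0.0354 rows>=2.7
.4928,-.1335,.073,78.7 -> [0.0, -0.0, 0.268] az -0.0 rows>=1.3
.4928,-.1335,.14,78.7 -> [0.0, 0.0, -0.268] az -0.0 rows>=1.3
.6181,-.2476,.14,91.65 -> [-0.349, 0.581, 0.0] az -0.036 rows>=3.4
.6181,-.2476,.0385,91.65 -> [0.0, -0.0, 0.406] az -0.0 rows>=2.0
.6181,-.2476,.14,91.65 -> [-0.0, 0.0, -0.406] az -0.0 rows>=2.0
```

play_rows --motion '[[[-0.168, -0.151, 0.2, 0, 0, 0.0354, 0.28], [-0.168, -0.151, 0.4, 0, 0, 0.0354, 0.28], [-0.168, -0.151, 0.483, 0, 0, 0.0354, 0.28], [-0.168, -0.151, 0.483, 0, 0, 0.0354, 0.28], [-0.168, -0.151, 0.483, 0, 0, 0.0354, 0.28], [-0.168, -0.151, 0.483, 0, 0, 0.0354, 0.28], [-0.168, -0.151, 0.483, 0, 0, 0.0354, 0.28]]]' --grip_force 20

```text
time_s: 8.25
ee_pos: [0.4945, -0.1331, 0.1435]
eef_rot: [3.139, 0.0, 1.375]
force: [-1.1, 0.1, 0.2]
grip_width: 0.06
grip_force: 0.0
```

play_rows --motion '[[[0, 0, 0.09, 0, 0, 0, 0.28], [0, 0, 0.18, 0, 0, 0, 0.28], [0, 0, 0.268, 0, 0, 0, 0.28], [0, 0, 0.268, 0, 0, 0, 0.28], [0, 0, 0.268, 0, 0, 0, -1], [0, 0, 0.268, 0, 0, 0, -1], [0, 0, 0.268, 0, 0, 0, -1], [0, 0, 0.268, 0, 0, 0, -1], [0, 0, 0.268, 0, 0, 0, -1]]]'

```text
time_s: 9.15
ee_pos: [0.4942, -0.1332, 0.076]
eef_rot: [3.14, 0.0, 1.374]
force: [-2.1, 1.0, 7.3]
grip_width: 0.0399
grip_force: 20.0
```

play_rows --motion '[[[0, 0, -0.1, 0, 0, 0, -1], [0, 0, -0.268, 0, 0, 0, -1], [0, 0, -0.268, 0, 0, 0, -1], [0, 0, -0.268, 0, 0, 0, -1]]]'

```text
time_s: 9.55
ee_pos: [0.4938, -0.1331, 0.1425]
eef_rot: [3.14, 0.0, 1.374]
force: [-0.0, -0.6, -0.7]
grip_width: 0.0402
grip_force: 20.0
```

play_rows --motion '[[[-0.1, 0.15, 0, 0, 0, -0.01, -1], [-0.2, 0.33, 0, 0, 0, -0.02, -1], [-0.3, 0.5, 0, 0, 0, -0.03, -1], [-0.349, 0.581, 0, 0, 0, -0.036, -1], [-0.349, 0.581, 0, 0, 0, -0.036, -1], [-0.349, 0.581, 0, 0, 0, -0.036, -1], [-0.349, 0.581, 0, 0, 0, -0.036, -1]]]'

```text
time_s: 10.25
ee_pos: [0.6183, -0.2462, 0.1411]
eef_rot: [-3.14, -0.001, 1.6]
force: [0.3, 0.9, -0.2]
grip_width: 0.0401
grip_force: 20.0
```

```bash
python3 plan.py .6181,-.2476,.043,91.65
```

```text
now 10.25 [ 0.6183 -0.2462  0.1411] [-3.1404e+00 -6.0000e-04  1.6002e+00] F [ 0.3  0.9 -0.2] w 0.0401 q [-0.43  0.63  1.24  0.    1.27 -0.46]
.6181,-.2476,.043,91.65 -> [-0.005, -0.001, 0.392] az 0.0001 rows>=2.0
```

play_rows --motion '[[[-0.005, 0, 0.15, 0, 0, 0, -1], [-0.005, 0, 0.3, 0, 0, 0, -1], [-0.005, 0, 0.36, 0, 0, 0, -1], [-0.005, 0, 0.385, 0, 0, 0, -1], [-0.005, 0, 0.395, 0, 0, 0, -1], [-0.005, 0, 0.4, 0, 0, 0, -1], [-0.005, 0, 0.4, 0, 0, 0, -1]]]'

```text
time_s: 10.95
ee_pos: [0.6195, -0.2485, 0.043]
eef_rot: [3.14, 0.001, 1.6]
force: [-0.5, -0.2, -0.3]
grip_width: 0.0398
grip_force: 20.0
```

play_rows --motion '[[[0, 0, 0, 0, 0, 0, 0.28], [0, 0, 0, 0, 0, 0, 0.28], [0, 0, 0, 0, 0, 0, 0.28], [0, 0, -0.15, 0, 0, 0, 0.28], [0, 0, -0.4, 0, 0, 0, 0.28], [0, 0, -0.4, 0, 0, 0, 0.28], [0, 0, -0.4, 0, 0, 0, 0.28]]]'

```text
time_s: 11.65
ee_pos: [0.6199, -0.2487, 0.1444]
eef_rot: [3.137, 0.002, 1.6]
force: [0.5, -0.6, -0.7]
grip_width: 0.0602
grip_force: 0.0
```

```bash
python3 plan.py .4808,.0073,.145,67.3 .4808,.0073,.075,67.3 .4808,.0073,.145,67.3 .4645,-.1225,.145,-10 .448,-.2524,.145,-86 .448,-.2524,.0405,-86
```

```text
now 11.65 [ 0.6199 -0.2487  0.1444] [3.1375e+00 2.1000e-03 1.6003e+00] F [ 0.5 -0.6 -0.7] w 0.0602 q [-0.44  0.63  1.24 -0.    1.27 -0.47]
.4808,.0073,.145,67.3 -> [1.04, -0.526, -0.002] az 0.0677 rows>=5.8
.4808,.0073,.075,67.3 -> [0.0, -0.0, 0.28] az -0.0 rows>=1.4
.4808,.0073,.145,67.3 -> [0.0, 0.0, -0.28] az -0.0 rows>=1.4
.4645,-.1225,.145,-10 -> [-0.504, 0.14, 0.0] az 0.2147 rows>=9.0
.448,-.2524,.145,-86 -> [0.025, 0.523, 0.0] az 0.2111 rows>=8.8
.448,-.2524,.0405,-86 -> [0.0, -0.0, 0.418] az -0.0 rows>=2.1
```

play_rows --motion '[[[0.6, -0.303, 0, 0, 0, 0, 0.28], [0.6, -0.303, 0, 0, 0, 0, 0.28], [0.6, -0.303, 0, 0, 0, 0, 0.28], [0.6, -0.303, 0, 0, 0, 0, 0.28], [0.6, -0.303, 0, 0, 0, 0, 0.28]]]'

```text
time_s: 12.15
ee_pos: [0.5375, -0.0985, 0.1404]
eef_rot: [-3.139, -0.001, 1.603]
force: [0.4, 0.2, -0.2]
grip_width: 0.0598
grip_force: 0.0
```

play_rows --motion '[[[0.44, -0.223, 0, 0, 0, 0.0677, 0.28], [0.44, -0.223, 0, 0, 0, 0.0677, 0.28], [0.44, -0.223, 0, 0, 0, 0.0677, 0.28], [0.44, -0.223, 0, 0, 0, 0.0677, 0.28], [0.44, -0.223, 0, 0, 0, 0.0677, 0.28]]]'

```text
time_s: 12.65
ee_pos: [0.4802, 0.0072, 0.1411]
eef_rot: [-3.141, 0.0, 1.177]
force: [-0.3, -1.1, -1.0]
grip_width: 0.06
grip_force: 0.0
```

play_rows --motion '[[[0, 0, 0.09, 0, 0, 0, 0.28], [0, 0, 0.18, 0, 0, 0, 0.28], [0, 0, 0.28, 0, 0, 0, 0.28], [0, 0, 0.28, 0, 0, 0, 0.28], [0, 0, 0.28, 0, 0, 0, -1], [0, 0, 0.28, 0, 0, 0, -1], [0, 0, 0.28, 0, 0, 0, -1], [0, 0, 0.28, 0, 0, 0, -1], [0, 0, 0.28, 0, 0, 0, -1]]]'

```text
time_s: 13.55
ee_pos: [0.4805, 0.0075, 0.0727]
eef_rot: [3.14, -0.0, 1.175]
force: [-0.4, -2.0, 6.9]
grip_width: 0.0399
grip_force: 20.0
```

play_rows --motion '[[[0, 0, -0.1, 0, 0, 0, -1], [0, 0, -0.28, 0, 0, 0, -1], [0, 0, -0.28, 0, 0, 0, -1], [0, 0, -0.28, 0, 0, 0, -1]]]'

```text
time_s: 13.95
ee_pos: [0.4801, 0.0078, 0.1423]
eef_rot: [3.14, -0.001, 1.175]
force: [-0.1, -0.5, -1.3]
grip_width: 0.0397
grip_force: 20.0
```

play_rows --motion '[[[-0.05, 0.014, 0, 0, 0, 0.0215, -1], [-0.1, 0.028, 0, 0, 0, 0.043, -1], [-0.15, 0.042, 0, 0, 0, 0.0645, -1], [-0.2, 0.056, 0, 0, 0, 0.086, -1], [-0.25, 0.07, 0, 0, 0, 0.1075, -1], [-0.3, 0.084, 0, 0, 0, 0.129, -1], [-0.35, 0.098, 0, 0, 0, 0.15, -1], [-0.4, 0.112, 0, 0, 0, 0.172, -1], [-0.45, 0.126, 0, 0, 0, 0.193, -1], [-0.5, 0.14, 0, 0, 0, 0.2147, -1]]]'

```text
time_s: 14.95
ee_pos: [0.4632, -0.1214, 0.1402]
eef_rot: [-3.141, 0.002, -0.179]
force: [0.4, -0.3, -0.7]
grip_width: 0.04
grip_force: 20.0
```

play_rows --motion '[[[0.003, 0.05, 0, 0, 0, 0.021, -1], [0.005, 0.1, 0, 0, 0, 0.042, -1], [0.008, 0.15, 0, 0, 0, 0.063, -1], [0.01, 0.21, 0, 0, 0, 0.085, -1], [0.013, 0.26, 0, 0, 0, 0.106, -1], [0.015, 0.31, 0, 0, 0, 0.127, -1], [0.018, 0.36, 0, 0, 0, 0.148, -1], [0.02, 0.42, 0, 0, 0, 0.169, -1], [0.025, 0.523, 0, 0, 0, 0.211, -1], [0.025, 0.523, 0, 0, 0, 0.211, -1]]]'

```text
time_s: 15.95
ee_pos: [0.4466, -0.2526, 0.1401]
eef_rot: [3.14, 0.001, -1.507]
force: [-0.8, 0.2, -0.6]
grip_width: 0.0395
grip_force: 20.0
```

```bash
python3 plan.py .448,-.2524,.142,-86 .448,-.2524,.0385,-86
```

```text
now 15.95 [ 0.4466 -0.2526  0.1401] [ 3.1398e+00  1.0000e-03 -1.5074e+00] F [-0.8  0.2 -0.6] w 0.0395 q [-0.59  0.31  1.72 -0.    1.12  2.49]
.448,-.2524,.142,-86 -> [-0.0, -0.006, -0.008] az -0.001 rows>=0.0
.448,-.2524,.0385,-86 -> [0.0, -0.0, 0.414] az -0.0 rows>=2.1
```

play_rows --motion '[[[0, -0.006, 0.15, 0, 0, 0, -1], [0, -0.006, 0.3, 0, 0, 0, -1], [0, -0.006, 0.36, 0, 0, 0, -1], [0, -0.006, 0.385, 0, 0, 0, -1], [0, -0.006, 0.397, 0, 0, 0, -1], [0, -0.006, 0.403, 0, 0, 0, -1], [0, -0.006, 0.405, 0, 0, 0, -1], [0, -0.006, 0.405, 0, 0, 0, -1]]]'

```text
time_s: 16.75
ee_pos: [0.4492, -0.251, 0.0411]
eef_rot: [-3.141, -0.001, -1.5]
force: [0.0, 0.1, -0.6]
grip_width: 0.0401
grip_force: 20.0
```

play_rows --motion '[[[0, 0, 0, 0, 0, 0, 0.28], [0, 0, 0, 0, 0, 0, 0.28], [0, 0, 0, 0, 0, 0, 0.28], [0, 0, -0.15, 0, 0, 0, 0.28], [0, 0, -0.45, 0, 0, 0, 0.28], [0, 0, -0.8, 0, 0, 0, 0.28], [0, 0, -0.8, 0, 0, 0, 0.28], [0, 0, -0.8, 0, 0, 0, 0.28]]]'

```text
time_s: 17.55
ee_pos: [0.4501, -0.2515, 0.2461]
eef_rot: [-3.135, -0.005, -1.5]
force: [0.7, -0.2, -0.4]
grip_width: 0.0602
grip_force: 0.0
```

```bash
python3 plan.py .46,-.2,.235,-10  .48,-.13,.235,50 .53,-.03,.235,91.65
```

```text
now 17.55 [ 0.4501 -0.2515  0.2461] [-3.1351 -0.0049 -1.4998] F [ 0.7 -0.2 -0.4] w 0.0602 q [-0.58  0.2   1.59 -0.    1.34  2.49]
.46,-.2,.235,-10 -> [-0.203, -0.054, 0.044] az -0.2109 rows>=8.8
.48,-.13,.235,50 -> [0.03, -0.29, -0.0] az -0.1667 rows>=7.0
.53,-.03,.235,91.65 -> [0.435, -0.104, -0.0] az -0.1157 rows>=4.8
```

play_rows --motion '[[[-0.203, -0.054, 0.044, 0, 0, -0.2109, 0.28], [-0.203, -0.054, 0.044, 0, 0, -0.2109, 0.28], [-0.203, -0.054, 0.044, 0, 0, -0.2109, 0.28], [-0.203, -0.054, 0.044, 0, 0, -0.2109, 0.28], [-0.203, -0.054, 0.044, 0, 0, -0.2109, 0.28], [-0.203, -0.054, 0.044, 0, 0, -0.2109, 0.28], [-0.203, -0.054, 0.044, 0, 0, -0.2109, 0.28], [-0.203, -0.054, 0.044, 0, 0, -0.2109, 0.28], [-0.203, -0.054, 0.044, 0, 0, -0.2109, 0.28], [-0.203, -0.054, 0.044, 0, 0, -0.2109, 0.28]]]'

```text
time_s: 18.55
ee_pos: [0.4587, -0.1991, 0.2289]
eef_rot: [-3.141, 0.001, -0.173]
force: [-0.0, -0.4, 0.8]
grip_width: 0.0602
grip_force: 0.0
```

play_rows --motion '[[[0.03, -0.29, 0, 0, 0, -0.1667, 0.28], [0.03, -0.29, 0, 0, 0, -0.1667, 0.28], [0.03, -0.29, 0, 0, 0, -0.1667, 0.28], [0.03, -0.29, 0, 0, 0, -0.1667, 0.28], [0.03, -0.29, 0, 0, 0, -0.1667, 0.28], [0.03, -0.29, 0, 0, 0, -0.1667, 0.28], [0.03, -0.29, 0, 0, 0, -0.1667, 0.28], [0.03, -0.29, 0, 0, 0, -0.1667, 0.28]]]'

```text
time_s: 19.35
ee_pos: [0.4787, -0.1291, 0.2291]
eef_rot: [-3.141, 0.0, 0.872]
force: [0.0, -0.0, -0.2]
grip_width: 0.06
grip_force: 0.0
```

play_rows --motion '[[[0.435, -0.104, 0, 0, 0, -0.1157, 0.28], [0.435, -0.104, 0, 0, 0, -0.1157, 0.28], [0.435, -0.104, 0, 0, 0, -0.1157, 0.28], [0.435, -0.104, 0, 0, 0, -0.1157, 0.28], [0.435, -0.104, 0, 0, 0, -0.1157, 0.28], [0.435, -0.104, 0, 0, 0, -0.1157, 0.28], [0.435, -0.104, 0, 0, 0, -0.1157, 0.28]]]'

```text
time_s: 20.05
ee_pos: [0.5288, -0.0292, 0.2293]
eef_rot: [-3.141, -0.0, 1.592]
force: [-1.2, -0.4, 1.5]
grip_width: 0.0602
grip_force: 0.0
```

```bash
python3 m2.py w3 | grep -v -e strip; python3 plan.py .562,.0777,.145,101 .562,.0777,.074,101
```

```text
lid [370, 93] xy 0.562 0.078 mean [0.5619999766349792, 0.07819999754428864] wh 0.032 0.032 ang 10.6 z 0.0954 1840
lid [399, 278] xy 0.5666 -0.0208 mean [0.5656999945640564, -0.020099999383091927] wh 0.008 0.02 ang 73.8 z 0.2264 336
lid [243, 291] xy 0.4926 -0.0211 mean [0.4927000105381012, -0.021800000220537186] wh 0.028 0.009 ang 65.7 z 0.242 904
lid [7, 318] xy 0.4516 0.0016 mean [0.45170000195503235, 0.0015999999595806003] wh 0.004 0.001 ang 1.3 z 0.3114 62
lid [218, 355] xy 0.4958 -0.0216 mean [0.49559998512268066, -0.02160000056028366] wh 0.004 0.002 ang 1.3 z 0.291 74
lid [334, 386] xy 0.5304 -0.0047 mean [0.5307999849319458, -0.004600000102072954] wh 0.043 0.002 ang 0.8 z 0.3259 1041
lid [322, 400] xy 0.5284 -0.0085 mean [0.5284000039100647, -0.008500000461935997] wh 0.021 0.0 ang 1.3 z 0.3253 98
green [265, 107] xy 0.474 0.0716 mean [0.4747999906539917, 0.06930000334978104] wh 0.008 0.013 ang 38.0 z 0.0547 62
green [553, 120] xy 0.7212 0.0635 mean [0.7214000225067139, 0.0632999986410141] wh 0.039 0.031 ang 1.3 z 0.0703 1459
green [366, 175] xy 0.5676 0.0115 mean [0.5673999786376953, 0.011500000022351742] wh 0.017 0.018 ang 3.4 z 0.0526 347
green [280, 256] xy 0.4862 -0.0692 mean [0.486299991607666, -0.06920000165700912] wh 0.015 0.02 ang 35.7 z 0.0548 293
green [362, 313] xy 0.5708 -0.1305 mean [0.5709999799728394, -0.13030000030994415] wh 0.011 0.012 ang 22.8 z 0.0529 114
green [367, 325] xy 0.5752 -0.1401 mean [0.5752000212669373, -0.14000000059604645] wh 0.012 0.01 ang 30.7 z 0.0607 90
ywall [323, 355] xy 0.5321 -0.2079 mean [0.5311999917030334, -0.2079000025987625] wh 0.183 0.009 ang 1.9 z 0.0128 1018
now 20.1 [ 0.5288 -0.0292  0.2294] [-3.1415  0.      1.5928] F [ 0.5 -0.6  0.2] w 0.0601 q [-0.12  0.25  1.57 -0.    1.32 -0.15]
.562,.0777,.145,101 -> [0.425, 0.142, 0.337] az -0.0271 rows>=2.8
.562,.0777,.074,101 -> [0.0, -0.0, 0.284] az -0.0 rows>=1.4
```

play_rows --motion '[[[0.425, 0.142, 0.15, 0, 0, -0.027, 0.28], [0.425, 0.142, 0.337, 0, 0, -0.027, 0.28], [0.425, 0.142, 0.337, 0, 0, -0.027, 0.28], [0.425, 0.142, 0.337, 0, 0, -0.027, 0.28], [0.425, 0.142, 0.337, 0, 0, -0.027, 0.28], [0.425, 0.142, 0.337, 0, 0, -0.027, 0.28]]]'

```text
time_s: 20.7
ee_pos: [0.5617, 0.0773, 0.1465]
eef_rot: [3.14, 0.0, 1.767]
force: [0.5, -0.1, -0.8]
grip_width: 0.06
grip_force: 0.0
```

play_rows --motion '[[[0, 0, 0.09, 0, 0, 0, 0.28], [0, 0, 0.18, 0, 0, 0, 0.28], [0, 0, 0.284, 0, 0, 0, 0.28], [0, 0, 0.284, 0, 0, 0, 0.28], [0, 0, 0.284, 0, 0, 0, -1], [0, 0, 0.284, 0, 0, 0, -1], [0, 0, 0.284, 0, 0, 0, -1], [0, 0, 0.284, 0, 0, 0, -1], [0, 0, 0.284, 0, 0, 0, -1]]]'

```text
time_s: 21.6
ee_pos: [0.562, 0.078, 0.0758]
eef_rot: [3.139, 0.001, 1.769]
force: [-0.3, -2.0, 7.1]
grip_width: 0.0396
grip_force: 20.0
```

play_rows --motion '[[[0, 0, -0.1, 0, 0, 0, -1], [0, 0, -0.28, 0, 0, 0, -1], [0, 0, -0.28, 0, 0, 0, -1], [0, 0, -0.28, 0, 0, 0, -1]]]'

```text
time_s: 22.0
ee_pos: [0.5616, 0.0782, 0.1454]
eef_rot: [3.139, 0.0, 1.769]
force: [0.2, 0.6, -1.4]
grip_width: 0.0401
grip_force: 20.0
```

```bash
python3 plan.py .5475,-.09,.14,95 .5331,-.25,.14,91.65
```

```text
now 22.0 [0.5616 0.0782 0.1454] [3.1392e+00 3.0000e-04 1.7693e+00] F [ 0.2  0.6 -1.4] w 0.0401 q [ 0.07  0.41  1.56 -0.    1.17 -0.12]
.5475,-.09,.14,95 -> [-0.648, -0.188, 0.021] az 0.0177 rows>=3.4
.5331,-.25,.14,91.65 -> [-0.633, -0.113, -0.0] az 0.0093 rows>=3.2
```

play_rows --motion '[[[-0.15, -0.045, 0, 0, 0, 0.005, -1], [-0.3, -0.09, 0, 0, 0, 0.01, -1], [-0.45, -0.13, 0, 0, 0, 0.0177, -1], [-0.648, -0.188, 0, 0, 0, 0.0177, -1], [-0.648, -0.188, 0, 0, 0, 0.0177, -1], [-0.648, -0.188, 0, 0, 0, 0.0177, -1]]]'

```text
time_s: 22.6
ee_pos: [0.5465, -0.0907, 0.1432]
eef_rot: [-3.14, -0.001, 1.656]
force: [-0.1, 0.6, 0.3]
grip_width: 0.0398
grip_force: 20.0
```

play_rows --motion '[[[-0.15, -0.027, 0, 0, 0, 0.005, -1], [-0.3, -0.055, 0, 0, 0, 0.0093, -1], [-0.45, -0.08, 0, 0, 0, 0.0093, -1], [-0.633, -0.113, 0, 0, 0, 0.0093, -1], [-0.633, -0.113, 0, 0, 0, 0.0093, -1], [-0.633, -0.113, 0, 0, 0, 0.0093, -1], [-0.633, -0.113, 0, 0, 0, 0.0093, -1]]]'

```text
time_s: 23.3
ee_pos: [0.5331, -0.2483, 0.1438]
eef_rot: [-3.141, -0.001, 1.601]
force: [0.5, -0.5, -1.0]
grip_width: 0.0402
grip_force: 20.0
```

```bash
python3 plan.py .5331,-.25,.042,91.65
```

```text
now 23.3 [ 0.5331 -0.2483  0.1438] [-3.1409e+00 -6.0000e-04  1.6014e+00] F [ 0.5 -0.5 -1. ] w 0.0402 q [-0.5   0.46  1.5   0.    1.19 -0.53]
.5331,-.25,.042,91.65 -> [-0.007, -0.0, 0.407] az 0.0003 rows>=2.0
```

play_rows --motion '[[[-0.007, 0, 0.15, 0, 0, 0, -1], [-0.007, 0, 0.3, 0, 0, 0, -1], [-0.007, 0, 0.36, 0, 0, 0, -1], [-0.007, 0, 0.39, 0, 0, 0, -1], [-0.007, 0, 0.403, 0, 0, 0, -1], [-0.007, 0, 0.41, 0, 0, 0, -1], [-0.007, 0, 0.412, 0, 0, 0, -1], [-0.007, 0, 0.412, 0, 0, 0, -1]]]'

```text
time_s: 24.1
ee_pos: [0.5332, -0.252, 0.0421]
eef_rot: [3.14, 0.001, 1.6]
force: [0.6, 0.0, 0.3]
grip_width: 0.0397
grip_force: 20.0
```

play_rows --motion '[[[0, 0, 0, 0, 0, 0, 0.28], [0, 0, 0, 0, 0, 0, 0.28], [0, 0, 0, 0, 0, 0, 0.28], [0, 0, -0.15, 0, 0, 0, 0.28], [0, 0, -0.45, 0, 0, 0, 0.28], [0, 0, -0.8, 0, 0, 0, 0.28], [-0.2, -0.08, -0.9, 0, 0, 0, 0.28], [-0.2, -0.08, -0.9, 0, 0, 0, 0.28], [-0.2, -0.08, -0.9, 0, 0, 0, 0.28]]]'

```text
time_s: 25.0
ee_pos: [0.5144, -0.3052, 0.2723]
eef_rot: [3.134, 0.006, 1.597]
force: [-0.6, -0.3, -0.9]
grip_width: 0.0606
grip_force: 0.0
```

```bash
cat >> m2.py <<'E'
rect((H>4)&(H<17)&(S>170)&(V>90)&(Z<.05)&(W[...,1]<-.3),'sweeper'); rect((V<60)&(Z>.08)&(Z<.1)&(W[...,1]<-.3),'handle')
E
python3 m2.py w4 | grep -v -e strip; python3 plan.py
```

```text
lid [399, 277] xy 0.552 -0.2967 mean [0.5511999726295471, -0.29580000042915344] wh 0.008 0.02 ang 74.0 z 0.2695 329
lid [245, 288] xy 0.4778 -0.2974 mean [0.478300005197525, -0.2980000078678131] wh 0.025 0.01 ang 64.4 z 0.2811 739
lid [7, 318] xy 0.4364 -0.2744 mean [0.436599999666214, -0.2743000090122223] wh 0.003 0.001 ang 1.4 z 0.3538 41
lid [322, 386] xy 0.5139 -0.2803 mean [0.5131999850273132, -0.2800999879837036] wh 0.014 0.001 ang 1.3 z 0.3687 189
lid [284, 400] xy 0.5051 -0.2842 mean [0.5051000118255615, -0.2842000126838684] wh 0.022 0.0 ang 1.3 z 0.3681 106
ywall [349, 116] xy 0.5311 -0.2103 mean [0.541700005531311, -0.20970000326633453] wh 0.269 0.004 ang 1.6 z 0.0137 729
sweeper [297, 269] xy 0.485 -0.3887 mean [0.4869000017642975, -0.3856000006198883] wh 0.033 0.105 ang 84.7 z 0.0328 1115
handle [283, 300] xy 0.4779 -0.3962 mean [0.476500004529953, -0.39570000767707825] wh 0.009 0.018 ang 62.5 z 0.0946 56
now 25.05 [ 0.5143 -0.304   0.2693] [3.1373 0.0032 1.5978] F [ 0.3  0.6 -1.1] w 0.0598 q [-0.6   0.38  1.32 -0.    1.44 -0.62]
```

View pics/w4.png

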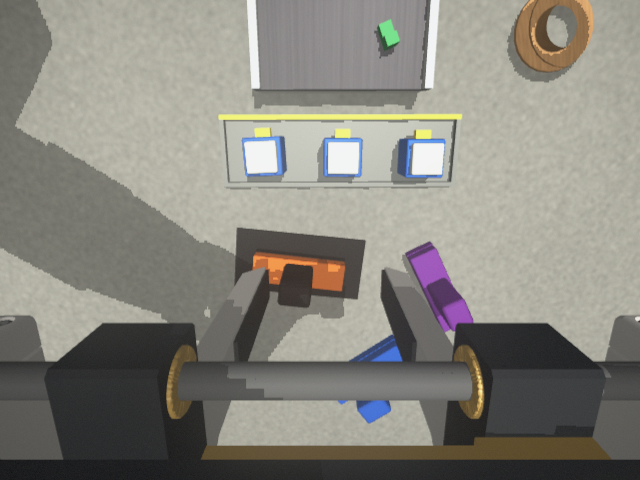

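The three boxes stand in the tray at (263,156), (343,157) and (423,158), tabs toward the yellow wall. The sweep block is at (299,272) on the mat. The purple (438,285) and blue (372,365) ones stay untouched.

```bash
python3 plan.py .486,-.388,.15,84.7 .486,-.388,.062,84.7 .486,-.388,.19,84.7
```

```text
now 25.05 [ 0.5143 -0.304   0.2693] [3.1373 0.0032 1.5978] F [ 0.3  0.6 -1.1] w 0.0598 q [-0.6   0.38  1.32 -0.    1.44 -0.62]
.486,-.388,.15,84.7 -> [-0.333, -0.122, 0.477] az 0.019 rows>=3.0
.486,-.388,.062,84.7 -> [0.0, -0.0, 0.352] az -0.0 rows>=1.8
.486,-.388,.19,84.7 -> [0.0, 0.0, -0.512] az -0.0 rows>=2.6
```

play_rows --motion '[[[-0.333, -0.122, 0.1, 0, 0, 0.019, 0.28], [-0.333, -0.122, 0.3, 0, 0, 0.019, 0.28], [-0.333, -0.122, 0.477, 0, 0, 0.019, 0.28], [-0.333, -0.122, 0.477, 0, 0, 0.019, 0.28], [-0.333, -0.122, 0.477, 0, 0, 0.019, 0.28], [-0.333, -0.122, 0.477, 0, 0, 0.019, 0.28], [-0.333, -0.122, 0.477, 0, 0, 0.019, 0.28]]]' --grip_force 40

```text
time_s: 25.75
ee_pos: [0.4873, -0.3863, 0.1495]
eef_rot: [3.139, 0.002, 1.481]
force: [0.1, -0.7, -0.3]
grip_width: 0.0601
grip_force: 0.0
```

play_rows --motion '[[[0, 0, 0.1, 0, 0, 0, 0.28], [0, 0, 0.2, 0, 0, 0, 0.28], [0, 0, 0.3, 0, 0, 0, 0.28], [0, 0, 0.345, 0, 0, 0, 0.28], [0, 0, 0.345, 0, 0, 0, 0.28]]]'

```text
time_s: 26.25
ee_pos: [0.4864, -0.3861, 0.0607]
eef_rot: [-3.141, -0.0, 1.481]
force: [-0.0, 0.1, 0.7]
grip_width: 0.0601
grip_force: 0.0
```

play_rows --motion '[[[0, 0, 0, 0, 0, 0, -1], [0, 0, 0, 0, 0, 0, -1], [0, 0, 0, 0, 0, 0, -1], [0, 0, 0, 0, 0, 0, -1], [0, 0, 0, 0, 0, 0, -1], [0, 0, 0, 0, 0, 0, -1], [0, 0, 0, 0, 0, 0, -1]]]'

```text
time_s: 26.95
ee_pos: [0.4865, -0.3867, 0.0615]
eef_rot: [3.141, 0.001, 1.48]
force: [-0.6, 0.5, 6.4]
grip_width: 0.0338
grip_force: 40.0
```

```bash
python3 plan.py .486,-.388,.19,84.7
```

```text
now 26.95 [ 0.4865 -0.3867  0.0615] [3.1408e+00 6.0000e-04 1.4804e+00] F [-0.6  0.5  6.4] w 0.0338 q [-0.73  0.62  1.45 -0.    1.07 -0.64]
.486,-.388,.19,84.7 -> [-0.005, -0.001, -0.514] az 0.0003 rows>=2.6
```

play_rows --motion '[[[0, 0, -0.1, 0, 0, 0, -1], [0, 0, -0.25, 0, 0, 0, -1], [0, 0, -0.4, 0, 0, 0, -1], [0, 0, -0.514, 0, 0, 0, -1], [0, 0, -0.514, 0, 0, 0, -1]]]'

```text
time_s: 27.45
ee_pos: [0.4871, -0.3873, 0.1932]
eef_rot: [3.137, 0.004, 1.48]
force: [-0.1, -0.3, -1.5]
grip_width: 0.0342
grip_force: 40.0
```

```bash
python3 plan.py .5086,-.189,.19,91.65 .5086,-.189,.101,91.65 .5039,-.025,.0985,91.65 .4992,.139,.0985,91.65
```

```text
now 27.45 [ 0.4871 -0.3873  0.1932] [3.1365 0.0038 1.4802] F [-0.1 -0.3 -1.5] w 0.0342 q [-0.73  0.48  1.34 -0.    1.31 -0.64]
.5086,-.189,.19,91.65 -> [0.798, 0.014, 0.013] az -0.019 rows>=4.0
.5086,-.189,.101,91.65 -> [0.0, -0.0, 0.356] az -0.0 rows>=1.8
.5039,-.025,.0985,91.65 -> [0.656, 0.0, 0.01] az -0.0 rows>=3.3
.4992,.139,.0985,91.65 -> [0.656, 0.0, 0.0] az -0.0 rows>=3.3
```

play_rows --motion '[[[0.2, 0.004, 0, 0, 0, -0.005, -1], [0.4, 0.007, 0.013, 0, 0, -0.01, -1], [0.6, 0.01, 0.013, 0, 0, -0.015, -1], [0.7, 0.012, 0.013, 0, 0, -0.019, -1], [0.798, 0.014, 0.013, 0, 0, -0.019, -1], [0.798, 0.014, 0.013, 0, 0, -0.019, -1], [0.798, 0.014, 0.013, 0, 0, -0.019, -1]]]'

```text
time_s: 28.15
ee_pos: [0.5074, -0.1879, 0.1847]
eef_rot: [-3.14, -0.001, 1.6]
force: [-0.4, 0.2, -2.1]
grip_width: 0.0341
grip_force: 40.0
```

play_rows --motion '[[[0, 0, 0.1, 0, 0, 0, -1], [0, 0, 0.2, 0, 0, 0, -1], [0, 0, 0.3, 0, 0, 0, -1], [0, 0, 0.345, 0, 0, 0, -1], [0, 0, 0.356, 0, 0, 0, -1], [0, 0, 0.356, 0, 0, 0, -1]]]'

```text
time_s: 28.75
ee_pos: [0.5075, -0.189, 0.0969]
eef_rot: [-3.141, 0.0, 1.599]
force: [0.1, -0.9, -1.5]
grip_width: 0.034
grip_force: 40.0
```

```bash
python3 plan.py .5086,-.189,.0985,91.65; python3 m2.py w5|grep green
```

```text
now 28.75 [ 0.5075 -0.189   0.0969] [-3.1412  0.      1.5987] F [ 0.1 -0.9 -1.5] w 0.034 q [-0.42  0.42  1.67 -0.    1.05 -0.45]
.5086,-.189,.0985,91.65 -> [-0.0, 0.004, -0.006] az -0.0001 rows>=0.0
green [285, 47] xy 0.486 -0.07 mean [0.48420000076293945, -0.07029999792575836] wh 0.015 0.019 ang 36.5 z 0.0545 200
green [441, 178] xy 0.5726 -0.1349 mean [0.5726000070571899, -0.13490000367164612] wh 0.013 0.027 ang 32.6 z 0.0535 962
```

View pics/w5.png

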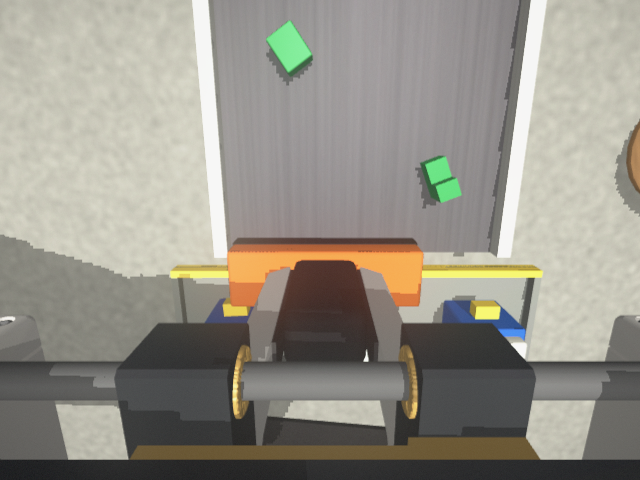

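Picture: block held square in the lane at (326,270), with scrap ahead of it at (289,47) and (441,179). Next I'll lower it to touch.

play_rows --motion '[[[0, 0.004, 0.003, 0, 0, 0, -1], [0, 0.004, 0.006, 0, 0, 0, -1], [0, 0.004, 0.006, 0, 0, 0, -1]]]'

```text
time_s: 29.1
ee_pos: [0.5085, -0.1887, 0.0966]
eef_rot: [-3.141, 0.001, 1.599]
force: [-8.9, 0.1, 12.9]
grip_width: 0.0336
grip_force: 40.0
```

play_rows --motion '[[[0, 0, -0.007, 0, 0, 0, -1], [0.07, 0, -0.007, 0, 0, 0, -1], [0.14, 0, -0.007, 0, 0, 0, -1], [0.21, 0, -0.007, 0, 0, 0, -1], [0.28, 0, -0.007, 0, 0, 0, -1], [0.35, 0, -0.007, 0, 0, 0, -1], [0.42, 0, -0.007, 0, 0, 0, -1], [0.49, 0, -0.007, 0, 0, 0, -1], [0.56, 0, -0.007, 0, 0, 0, -1], [0.63, 0, -0.007, 0, 0, 0, -1]]]'

```text
time_s: 30.1
ee_pos: [0.5039, -0.0291, 0.0971]
eef_rot: [3.142, -0.0, 1.6]
force: [-0.3, -1.7, -2.0]
grip_width: 0.0338
grip_force: 40.0
```

```bash
python3 plan.py .5039,-.025,.0972,91.65 .4992,.139,.0972,91.65
```

```text
now 30.1 [ 0.5039 -0.0291  0.0971] [ 3.1416e+00 -2.0000e-04  1.5999e+00] F [-0.3 -1.7 -2. ] w 0.0338 q [-0.13  0.35  1.78  0.    1.01 -0.16]
.5039,-.025,.0972,91.65 -> [0.016, 0.001, -0.0] az 0.0001 rows>=0.1
.4992,.139,.0972,91.65 -> [0.656, 0.0, 0.0] az -0.0 rows>=3.3
```

play_rows --motion '[[[0.07, 0, 0, 0, 0, 0, -1], [0.14, 0, 0, 0, 0, 0, -1], [0.21, 0, 0, 0, 0, 0, -1], [0.28, 0, 0, 0, 0, 0, -1], [0.35, 0, 0, 0, 0, 0, -1], [0.42, 0, 0, 0, 0, 0, -1], [0.49, 0, 0, 0, 0, 0, -1], [0.56, 0, 0, 0, 0, 0, -1], [0.63, 0, 0, 0, 0, 0, -1], [0.67, 0, 0, 0, 0, 0, -1]]]'

```text
time_s: 31.1
ee_pos: [0.4988, 0.1385, 0.0971]
eef_rot: [-3.141, -0.0, 1.601]
force: [0.9, -0.5, -2.0]
grip_width: 0.0342
grip_force: 40.0
```

play_rows --motion '[[[0.02, 0, 0, 0, 0, 0, -1], [0.02, 0, 0, 0, 0, 0, -1], [0.02, 0, -0.1, 0, 0, 0, -1], [0, 0, -0.4, 0, 0, 0, -1], [0, 0, -0.4, 0, 0, 0, -1], [0, 0, -0.4, 0, 0, 0, -1]]]'

```text
time_s: 31.7
ee_pos: [0.5007, 0.1363, 0.2008]
eef_rot: [3.135, -0.001, 1.599]
force: [-0.3, -0.2, -2.1]
grip_width: 0.0338
grip_force: 40.0
```

```bash
python3 m2.py w6|grep green; python3 plan.py .5479,-.023,.195,91.65 .5526,-.1878,.195,91.65 .5526,-.1878,.098,91.65
```

```text
green [566, 310] xy 0.7203 0.0672 mean [0.720300018787384, 0.06719999760389328] wh 0.031 0.043 ang 55.5 z 0.0702 1269
now 31.75 [0.4998 0.1363 0.1981] [ 3.1390e+00 -4.0000e-04  1.5988e+00] F [-0.5 -0.2 -2.3] w 0.0336 q [ 0.2   0.25  1.65 -0.    1.24  0.17]
.5479,-.023,.195,91.65 -> [-0.642, 0.175, 0.013] az -0.0001 rows>=3.3
.5526,-.1878,.195,91.65 -> [-0.659, -0.0, -0.0] az -0.0 rows>=3.3
.5526,-.1878,.098,91.65 -> [0.0, -0.0, 0.388] az -0.0 rows>=1.9
```

View pics/w6.png

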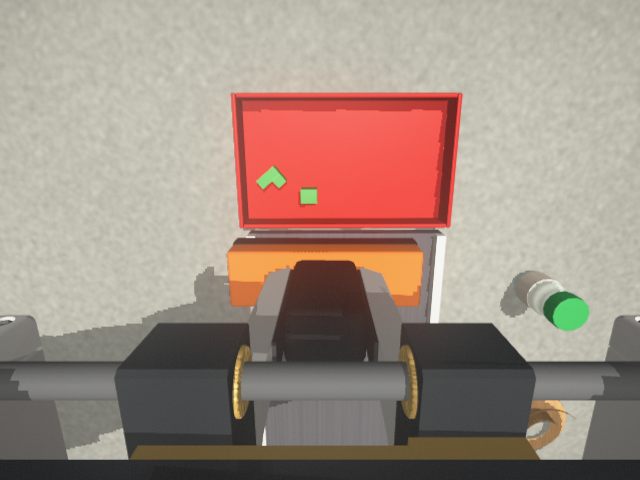

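Two scraps are in the bin, at (271,178) and (308,196). Now the other lane.

play_rows --motion '[[[-0.2, 0.05, 0, 0, 0, 0, -1], [-0.4, 0.1, 0.013, 0, 0, 0, -1], [-0.642, 0.175, 0.013, 0, 0, 0, -1], [-0.642, 0.175, 0.013, 0, 0, 0, -1], [-0.642, 0.175, 0.013, 0, 0, 0, -1]]]'

```text
time_s: 32.25
ee_pos: [0.5474, -0.0245, 0.1919]
eef_rot: [-3.139, -0.0, 1.596]
force: [0.1, -0.3, -2.9]
grip_width: 0.0338
grip_force: 40.0
```

play_rows --motion '[[[-0.2, 0, 0, 0, 0, 0, -1], [-0.4, 0, 0, 0, 0, 0, -1], [-0.55, 0, 0, 0, 0, 0, -1], [-0.659, 0, 0, 0, 0, 0, -1], [-0.659, 0, 0, 0, 0, 0, -1], [-0.659, 0, 0, 0, 0, 0, -1]]]'

```text
time_s: 32.85
ee_pos: [0.5522, -0.1859, 0.1929]
eef_rot: [-3.14, -0.001, 1.6]
force: [0.8, 0.5, -2.0]
grip_width: 0.034
grip_force: 40.0
```

```bash
python3 m2.py w7|grep green;python3 plan.py .5526,-.1878,.0985,91.65
```

```text
green [350, 168] xy 0.5723 -0.1352 mean [0.5722000002861023, -0.13519999384880066] wh 0.012 0.022 ang 23.9 z 0.0536 365
now 32.9 [ 0.5523 -0.1855  0.1932] [-3.1404e+00 -8.0000e-04  1.6007e+00] F [-0.  -0.3 -2. ] w 0.0338 q [-0.39  0.4   1.46  0.    1.28 -0.42]
.5526,-.1878,.0985,91.65 -> [-0.009, 0.001, 0.379] az 0.0002 rows>=1.9
```

play_rows --motion '[[[-0.009, 0, 0.1, 0, 0, 0, -1], [-0.009, 0, 0.2, 0, 0, 0, -1], [-0.009, 0, 0.3, 0, 0, 0, -1], [-0.009, 0, 0.36, 0, 0, 0, -1], [-0.009, 0, 0.378, 0, 0, 0, -1], [-0.009, 0, 0.382, 0, 0, 0, -1], [-0.009, 0, 0.382, 0, 0, 0, -1]]]'

```text
time_s: 33.6
ee_pos: [0.553, -0.1892, 0.0994]
eef_rot: [3.14, 0.001, 1.6]
force: [0.4, 0.1, -2.5]
grip_width: 0.0337
grip_force: 40.0
```

Lower about 2.3 mm to hover at .0971.

play_rows --motion '[[[0, 0, 0.005, 0, 0, 0, -1], [0, 0, 0.009, 0, 0, 0, -1], [0, 0, 0.009, 0, 0, 0, -1]]]'

```text
time_s: 33.9
ee_pos: [0.5527, -0.1894, 0.0967]
eef_rot: [3.141, 0.0, 1.6]
force: [1.6, -0.3, -0.2]
grip_width: 0.0341
grip_force: 40.0
```

play_rows --motion '[[[0.07, 0, 0, 0, 0, 0, -1], [0.14, 0, 0, 0, 0, 0, -1], [0.21, 0, 0, 0, 0, 0, -1], [0.28, 0, 0, 0, 0, 0, -1], [0.35, 0, 0, 0, 0, 0, -1], [0.42, 0, 0, 0, 0, 0, -1], [0.49, 0, 0, 0, 0, 0, -1], [0.56, 0, 0, 0, 0, 0, -1], [0.63, 0, 0, 0, 0, 0, -1], [0.66, 0, 0, 0, 0, 0, -1]]]'

```text
time_s: 34.9
ee_pos: [0.5476, -0.0222, 0.0968]
eef_rot: [3.141, 0.001, 1.602]
force: [-0.1, -4.3, 6.5]
grip_width: 0.0334
grip_force: 40.0
```

```bash
python3 plan.py .5432,.1402,.0972,91.65
```

```text
now 34.9 [ 0.5476 -0.0222  0.0968] [3.1409e+00 6.0000e-04 1.6017e+00] F [-0.1 -4.3  6.5] w 0.0334 q [-0.11  0.43  1.66 -0.    1.05 -0.14]
.5432,.1402,.0972,91.65 -> [0.65, 0.002, -0.002] az 0.0003 rows>=3.2
```

Light drag; I'll continue slightly higher.

play_rows --motion '[[[0.07, 0, -0.003, 0, 0, 0, -1], [0.14, 0, -0.003, 0, 0, 0, -1], [0.21, 0, -0.003, 0, 0, 0, -1], [0.28, 0, -0.003, 0, 0, 0, -1], [0.35, 0, -0.003, 0, 0, 0, -1], [0.42, 0, -0.003, 0, 0, 0, -1], [0.49, 0, -0.003, 0, 0, 0, -1], [0.56, 0, -0.003, 0, 0, 0, -1], [0.63, 0, -0.003, 0, 0, 0, -1], [0.67, 0, -0.003, 0, 0, 0, -1]]]'

```text
time_s: 35.9
ee_pos: [0.542, 0.1452, 0.0968]
eef_rot: [-3.141, -0.0, 1.601]
force: [0.5, -2.3, 0.8]
grip_width: 0.0336
grip_force: 40.0
```

play_rows --motion '[[[0.01, 0, 0, 0, 0, 0, -1], [0.01, 0, 0, 0, 0, 0, -1], [0.01, 0, -0.1, 0, 0, 0, -1], [0, 0, -0.4, 0, 0, 0, -1], [0, 0, -0.4, 0, 0, 0, -1], [0, 0, -0.4, 0, 0, 0, -1]]]'

```text
time_s: 36.5
ee_pos: [0.5441, 0.1427, 0.2006]
eef_rot: [3.136, -0.001, 1.599]
force: [-0.2, 0.2, -2.9]
grip_width: 0.0334
grip_force: 40.0
```

```bash
python3 m2.py w8|grep green; python3 plan.py .53,-.03,.2,91.65 .505,-.22,.2,87 .4865,-.3867,.2,84.8
python3 - <<'E'
from h import *
c=cam('top'); save(c,'top1')
cv2.imwrite('pics/top1c.png',cv2.resize(c['frame'][180:340,110:520,::-1],(800,312),interpolation=cv2.INTER_CUBIC))
E
```

```text
green [519, 316] xy 0.7214 0.0669 mean [0.722599983215332, 0.06700000166893005] wh 0.031 0.041 ang 48.5 z 0.0704 1108
now 36.55 [0.5432 0.1426 0.1978] [ 3.1393e+00 -5.0000e-04  1.5989e+00] F [-0.2 -0.9 -3.4] w 0.0338 q [0.19 0.35 1.52 0.   1.27 0.16]
.53,-.03,.2,91.65 -> [-0.689, -0.072, -0.009] az -0.0001 rows>=3.5
.505,-.22,.2,87 -> [-0.757, -0.122, -0.0] az 0.0129 rows>=3.8
.4865,-.3867,.2,84.8 -> [-0.67, -0.039, -0.0] az 0.0061 rows>=3.4
```

View pics/w8.png

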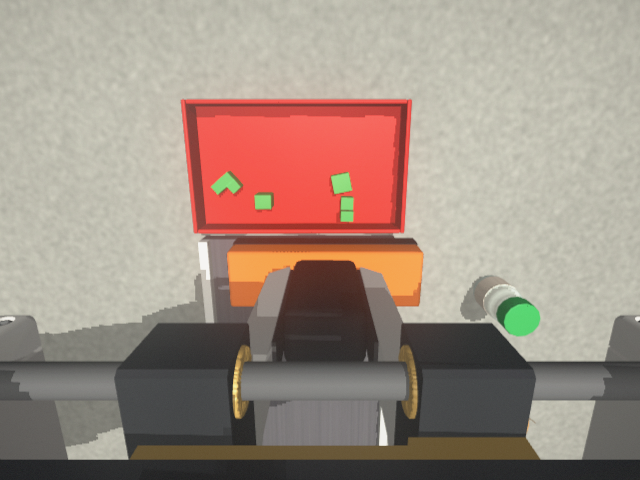

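View pics/top1c.png

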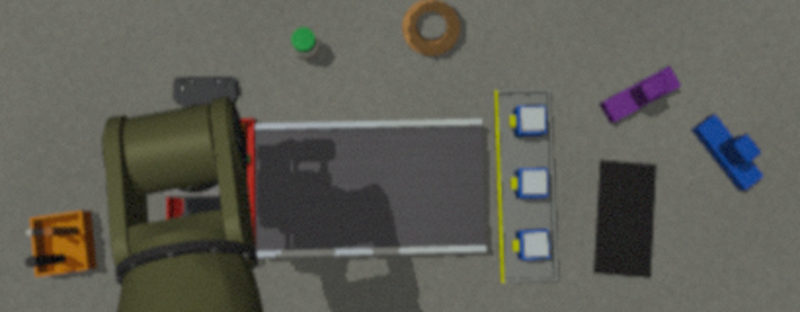

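All four scraps are in the bin, at (226,184), (263,201), (341,183) and (346,209). The plate is clear and the boxes stand in the tray. Now I'll return the block to its mat.

play_rows --motion '[[[-0.2, -0.02, 0, 0, 0, 0, -1], [-0.4, -0.04, 0, 0, 0, 0, -1], [-0.55, -0.06, 0, 0, 0, 0, -1], [-0.689, -0.072, 0, 0, 0, 0, -1], [-0.689, -0.072, 0, 0, 0, 0, -1]]]'

```text
time_s: 37.1
ee_pos: [0.5288, -0.0331, 0.1949]
eef_rot: [-3.138, 0.0, 1.596]
force: [-1.5, 0.6, -1.6]
grip_width: 0.0339
grip_force: 40.0
```

play_rows --motion '[[[-0.2, -0.03, 0, 0, 0, 0, -1], [-0.4, -0.06, 0, 0, 0, 0.005, -1], [-0.6, -0.09, 0, 0, 0, 0.01, -1], [-0.757, -0.122, 0, 0, 0, 0.0129, -1], [-0.757, -0.122, 0, 0, 0, 0.0129, -1]]]'

```text
time_s: 37.6
ee_pos: [0.5034, -0.2231, 0.1949]
eef_rot: [-3.139, -0.001, 1.514]
force: [1.3, 1.4, -2.3]
grip_width: 0.0336
grip_force: 40.0
```

play_rows --motion '[[[-0.2, -0.01, 0, 0, 0, 0.002, -1], [-0.4, -0.02, 0, 0, 0, 0.004, -1], [-0.55, -0.03, 0, 0, 0, 0.0061, -1], [-0.67, -0.039, 0, 0, 0, 0.0061, -1], [-0.67, -0.039, 0, 0, 0, 0.0061, -1], [-0.67, -0.039, 0, 0, 0, 0.0061, -1]]]'

```text
time_s: 38.2
ee_pos: [0.4863, -0.3857, 0.1951]
eef_rot: [-3.139, -0.002, 1.48]
force: [-0.7, 0.2, -1.9]
grip_width: 0.0339
grip_force: 40.0
```

```bash
python3 plan.py .486,-.3875,.0635,84.8
```

```text
now 38.2 [ 0.4863 -0.3857  0.1951] [-3.1395e+00 -2.0000e-03  1.4801e+00] F [-0.7  0.2 -1.9] w 0.0339 q [-0.73  0.48  1.34  0.    1.32 -0.64]
.486,-.3875,.0635,84.8 -> [-0.007, -0.001, 0.526] az 0.0 rows>=2.6
```

play_rows --motion '[[[-0.007, 0, 0.12, 0, 0, 0, -1], [-0.007, 0, 0.25, 0, 0, 0, -1], [-0.007, 0, 0.38, 0, 0, 0, -1], [-0.007, 0, 0.46, 0, 0, 0, -1], [-0.007, 0, 0.5, 0, 0, 0, -1], [-0.007, 0, 0.52, 0, 0, 0, -1], [-0.007, 0, 0.526, 0, 0, 0, -1], [-0.007, 0, 0.526, 0, 0, 0, -1]]]'

```text
time_s: 39.0
ee_pos: [0.4867, -0.3882, 0.0663]
eef_rot: [3.141, 0.001, 1.481]
force: [-0.3, 0.2, -2.8]
grip_width: 0.0337
grip_force: 40.0
```

Still about 4.5 mm to go.

play_rows --motion '[[[0, 0, 0.008, 0, 0, 0, -1], [0, 0, 0.014, 0, 0, 0, -1], [0, 0, 0.017, 0, 0, 0, -1], [0, 0, 0.017, 0, 0, 0, -1]]]'

```text
time_s: 39.4
ee_pos: [0.4862, -0.3882, 0.0612]
eef_rot: [-3.142, -0.0, 1.48]
force: [-0.5, -0.1, -1.4]
grip_width: 0.0335
grip_force: 40.0
```

play_rows --motion '[[[0, 0, 0, 0, 0, 0, 0.28], [0, 0, 0, 0, 0, 0, 0.28], [0, 0, 0, 0, 0, 0, 0.28], [0, 0, 0, 0, 0, 0, 0.28], [0, 0, -0.1, 0, 0, 0, 0.28], [0, 0, -0.3, 0, 0, 0, 0.28], [0, 0, -0.5, 0, 0, 0, 0.28], [0, 0, -0.8, 0, 0, 0, 0.28], [0, 0, -0.8, 0, 0, 0, 0.28], [0, 0, -0.8, 0, 0, 0, 0.28]]]'

```text
time_s: 40.4
ee_pos: [0.487, -0.3889, 0.2658]
eef_rot: [3.136, 0.004, 1.48]
force: [-0.1, 0.1, 0.2]
grip_width: 0.0601
grip_force: 0.0
```

play_rows --motion '[[[-0.3, -0.8, 0, 0, 0, 0, 0.28], [-0.3, -0.8, 0, 0, 0, 0, 0.28], [-0.3, -0.8, 0, 0, 0, 0, 0.28], [-0.3, -0.8, 0, 0, 0, 0, 0.28], [-0.3, -0.8, 0, 0, 0, 0, 0.28], [-0.3, -0.8, 0, 0, 0, 0, 0.28]]]'

```text
time_s: 41.0
ee_pos: [0.2788, -0.4452, 0.2606]
eef_rot: [-3.141, -0.001, 1.478]
force: [-0.6, -0.3, -0.2]
grip_width: 0.06
grip_force: 0.0
```

```bash
python3 plan.py
python3 - <<'E'
from h import *
c=cam('top'); save(c,'top2')
np.savez('top0.npz',**{k:c[k] for k in('frame','z_map','camera_matrix','T')})
cv2.imwrite('pics/top2c.png',cv2.resize(c['frame'][180:340,110:520,::-1],(800,312),interpolation=cv2.INTER_CUBIC))
E
python3 m1.py
```

```text
now 41.0 [ 0.2788 -0.4452  0.2606] [-3.1411e+00 -6.0000e-04  1.4776e+00] F [-0.6 -0.3 -0.2] w 0.06 q [-1.08  0.22  1.54 -0.    1.39 -0.99]
red (217, 277) xy 0.5196 0.1888 wh 0.198 0.118 ang 1.2 zmed 0.004 zmax 0.04
red (196, 281) xy 0.511 0.2463 wh 0.037 0.0 ang 2.0 zmed 0.032 zmax 0.037
red (196, 296) xy 0.47 0.2448 wh 0.034 0.0 ang 2.0 zmed 0.031 zmax 0.035
yel (365, 275) xy 0.5319 -0.208 wh 0.267 0.007 ang 1.5 zmed 0.012 zmax 0.02
yel (372, 241) xy 0.6226 -0.2269 wh 0.006 0.014 ang 89.5 zmed 0.036 zmax 0.041
yel (373, 273) xy 0.5345 -0.2289 wh 0.005 0.014 ang 89.5 zmed 0.035 zmax 0.041
yel (373, 305) xy 0.4479 -0.2295 wh 0.008 0.014 ang 89.5 zmed 0.035 zmax 0.037
green (265, 199) xy 0.7286 0.0654 wh 0.03 0.027 ang 1.0 zmed 0.07 zmax 0.078
green (233, 260) xy 0.5645 0.1449 wh 0.008 0.018 ang 0.4 zmed 0.022 zmax 0.03
green (224, 263) xy 0.5565 0.1682 wh 0.013 0.013 ang 1.6 zmed 0.016 zmax 0.022
green (230, 290) xy 0.4847 0.1507 wh 0.01 0.013 ang 0.3 zmed 0.023 zmax 0.029
green (224, 304) xy 0.451 0.1652 wh 0.021 0.013 ang 1.6 zmed 0.018 zmax 0.023
blue (378, 245) xy 0.6137 -0.2424 w
[... 852 characters left out ...]
) xy 0.4563 -0.3864 wh 0.034 0.05 ang 84.9 zmed 0.032 zmax 0.039
orange (134, 304) xy 0.4484 0.4049 wh 0.024 0.008 ang 2.9 zmed 0.004 zmax 0.107
orange (146, 302) xy 0.4553 0.3744 wh 0.018 0.006 ang 64.1 zmed 0.004 zmax 0.008
orange (146, 314) xy 0.4205 0.3719 wh 0.021 0.013 ang 57.3 zmed 0.005 zmax 0.042
black (428, 292) xy 0.4861 -0.3879 wh 0.076 0.154 ang 85.6 zmed 0.004 zmax 0.098
black (133, 312) xy 0.4252 0.4125 wh 0.011 0.037 ang 0.2 zmed 0.078 zmax 0.12
strip (304, 242) xy 0.6129 -0.0418 wh 0.009 0.274 ang 1.7 zmed 0.05 zmax 0.054
strip (245, 244) xy 0.609 0.1139 wh 0.005 0.027 ang 0.4 zmed 0.05 zmax 0.053
strip (298, 308) xy 0.4413 -0.0303 wh 0.009 0.306 ang 1.7 zmed 0.05 zmax 0.054
```

View pics/top2c.png

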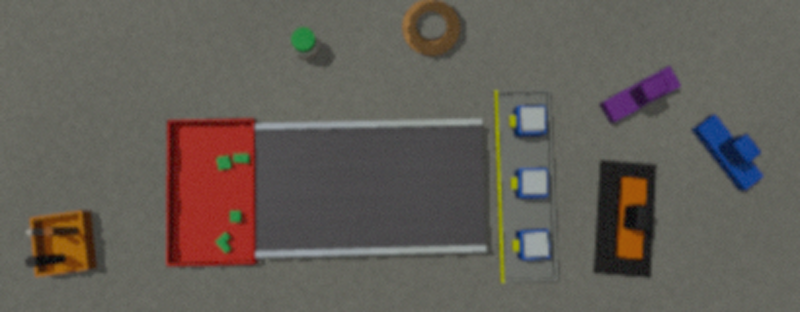

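The top view shows four scraps in the bin, three boxes in the tray with lid tops at 60 mm (home), and the block centred on its mat. Everything is clear of the arm, so I'm handing in.

```bash
python3 -c "
from station import workorder
print(workorder.hand_in())"
```

```text
the job is handed in; nothing more can be done
None
```

The job is handed in at about 41 s, verdict not shown: the last top view showed three boxes with lids home standing in the tray, tabs to the yellow wall, all four scraps in the bin, and the sweep block back on its mat.

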